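# Scrub the tea tin and fit its inner lid

## Robot

A 7-joint arm with a two-finger parallel gripper is mounted at the origin on a cart in front of the work surface, level with it; the furniture and walls round the work are solid. World frame = base frame: x ahead of the robot, y to its left, z up, the work surface at z = 0. Lengths are in m, angles in rad, forces in N, time in s.
With the tool pointing down it reaches from about 0.4 to 0.875 m from the base axis. Payload 19.3 kg.
Tool frame: the origin (TCP) lies midway between the tips of the shut fingers; the grasp point (between the pads) lies bot.grip_point_offset behind it (bot.grip_point_offset is the distance from the TCP to the grasp point, in m); z points along the fingers, y is the direction in which the jaws open and shut (so a half turn about z gives the same grasp; the last joint's range is limited). The gripper opens to 85 mm and grips with 20 to 120 N. Pads are 22 mm wide; open, the fingers measure 114 mm over their backs; the gripper's body (76 mm by 85 mm) begins 54 mm behind the grasp point. The pads swing forward as they close: fully open they stand 13 mm farther back than shut.
Start: joints at [-1.34, 0.521, -0.036, 1.599, 0.021, 1.021, -0.113], TCP at [0.185, 0.597, 0.205] pointing down, gripper open.
Joint ranges: [-2.91, 2.91], [-0.3, 2.13], [-1.5, 1.42], [0.17, 2.43], [-1.26, 4.41], [0.16, 1.93], [-2.52, 2.52]. Speed limits (rad/s): [1.89, 1.89, 2.39, 2.39, 3.01, 3.01, 3.01].

## Interface

Orientations are given as [roll, pitch, yaw] about the fixed x, y, z axes, in that order (R = Rz(yaw) Ry(pitch) Rx(roll)).
In Python, from workcell import bot gives the robot as it stands.
- The arm moves only by the tool servo_tool, never from a script. Its argument "rows" is a list that holds one entry, the list of rows, each a list of 6 numbers: the shift along the tool's x, y, z in cm, then the turn, a rotation vector about the tool's x, y, z in degrees. A call has 1 to 5 rows; each row shifts and turns the commanded pose from where the row before left it, along the tool's axes as they then stand; what a row does not reach is not made up. A row lasts 1/8 s, in which the tool goes at most 62.5 mm and 10.7 degrees, less where a joint would pass 70% of its speed; a pose out of reach is approached as far as the arm can. A call is refused whole if a number of a shift passes 6.25 or a number of a turn 10.7, either way. A call with a gripper value outside its range is refused whole. "grip" is the opening, from -1 (shut) to 1 (fully open), so that 0 is half open, set as the call begins (left out, the last holds). The fingers move at their own pace and stop on an object; "squeeze" is the grip in N (left out, the last holds). Time passes only in rows, so rows that do not move let the fingers close. It gives the time, the measured TCP pose, the force and the opening at its end, in the units of the state.
- bot.observe(): the state, without advancing time (a new reading comes with each control period).
- bot.grab_frame(name): name is "scene" or "top"; returns a dict with "image" (400x640x3 uint8, red, green, blue), "K" (3x3 intrinsics, pixels), "R" (3x3) and "t" (3): a world point X has camera coordinates R X + t. Camera axes: x right, y down, z forward; pixel columns grow to the right and rows downward; lengths in m; the calibration is good to about 2 mm. A picture is of the moment at which its call begins. There is no depth.
- bot.job_done(): hands the job in, once; it reports no verdict.
The state is a dict: "clock": time; "qpos": joint angles; "qd": joint speeds; "joint_efforts": joint torques, N m; "position": TCP position; "tool_rot": TCP orientation; "force": force on the tool from outside, world axes, zero at the start; "moment": the same for the moment, N m; "grip_width": finger opening in m.
Only numpy, scipy, OpenCV 4.12 (cv2) and the standard library are available. Lean on these libraries where they do the work, as an engineer would, in place of code of your own. Each camera call takes 0.05 s, during which the arm holds its last target.

## Task

Scrub out the empty blue tea tin with the brush: push the head down to the tin's floor, pull it up by more than half the tin's height and push it down to the floor again; then stand the brush, head down, back in its white cup. Next take the nested pair of lids by the tall wooden knob of the inner lid, lower them together onto the tin without dropping them until the inner lid sits fully in the mouth, let go, and then lift the blue outer lid alone by its steel collar, leaving the inner lid seated in the tin. Finish still holding the outer lid in the gripper, level and clear above the inner lid's knob, with the tin and everything else left where it stands.

Things in the scene. Friction and masses are not known exactly. Their poses are not given: they have to be found in the camera images.
- tea_tin: Open blue steel tin, loose, 0.5 to 1 kg, upright: outer diameter 90, height 85, wall 3, floor 5 thick (inner diameter 84). Origin at the centre of its underside, z up.
- tin_floor (a point): Centre of the tin's inner floor, 5 mm above its underside.
- tin_mouth (a point): Centre of the tin's mouth, level with its rim, 85 mm above its underside.
- brush_grip (a point): Grip point on the black dish brush, on its axis 30 mm below the upper end of the handle. The brush (224 long, 80 g) stands upright, head down, in the white cup. Handle: round rod of diameter 16 from the upper end down to 40 mm above the bristle end. This point is 194 mm above the bristle end (brush_tip).
- brush_tip (a point): Centre of the lower, bristle end of the brush; the head is 57 mm in diameter to look at, its hard core 44 mm, and 40 mm tall. It rests on the cup's inner floor.
- brush: The dish brush; origin at the upper end of its handle; its own z axis points down along the brush while it stands head down (tilt pi = exactly head down).
- brush_cup: White round brush cup, fixed to the worktop (wall cabinets hang over the rear half of the worktop from 0.6 m up: keep wrist and arm clear of them when lifting the brush): outer diameter 74 at the rim, inner diameter about 64, height 75, floor 6 thick. Origin at the centre of its underside.
- inner_lid: White round inner lid of the tin, about 0.2 kg. Origin at the centre of its underside, z up. From below: plug 12 high, diameter 79, tapered to 66 at the bottom; flange 4 thick, diameter 96 (it lies on the tin's rim when seated, origin then 73 mm above the tin's underside, plug inside the tin); a tall knob on its axis up to 76 mm above the origin. At the start it stands with its plug on a cork coaster 8 mm thick and 124 mm wide, with the outer lid nested on it.
- inner_knob (a point): Point on the axis in the wooden knob of the inner lid, 62 mm above that lid's underside, a good height to grip it: fingertips up to 20 mm below this point still clear the outer lid's collar. The wooden grip is a cylinder of diameter 22 from 40 to 76 mm above the underside, and its upper 36 mm stand out above the collar. Gripping it and lifting carries both lids, since the outer lid rests loosely on the inner lid's flange.
- outer_lid: Blue round outer lid, about 0.15 kg, a cap of diameter 106 with an 8 mm skirt, a top plate 4 thick and an open steel collar in the middle, through which the inner lid's knob stands up. Origin at the centre of the plane of the skirt's lower edge, z up. Nested, it rests with its top plate on the inner lid's flange, origin 8 mm above the inner lid's origin, with 2.5 mm of play sideways; it must rise 68 mm from there to clear the knob's top.
- outer_collar (a point): Centre of the upper edge of the steel collar of the outer lid, 32 mm above the lid's origin: an upright tube of outer diameter 50, inner 38, reaching from 12 to 32 mm above the lid's origin (20 high, standing on the top plate). Gripped from outside, nested, the knob stands 36 mm above the collar's top, between the fingers.
- red_carton: Bystander: red carton 102x53x60, origin at its underside.
- green_carton: Bystander: green carton 107x55x52, origin at its underside.
- red_jar: Bystander: spice jar with a red cap, diameter 42, 108 high, origin at its underside.
- teal_jar: Bystander: spice jar with a teal cap, diameter 42, 108 high, origin at its underside.
There are look-alikes about, which are no part of the job. Leave any pink or red look-alike of the brush alone.

How it is judged:
On the way, in this order (a step that is already met when the one before it is completed fails the run):
1. the brush's bristle end is down at the tin's floor (within 20 mm of it) (horizontal distance between brush_tip and tin_floor below 0.035 m and z of brush_tip in the frame of tea_tin below 0.025 m), for 0.05 s.
2. the bristle end is pulled up at least 40 mm above the tin's floor (horizontal distance between brush_tip and tin_floor below 0.035 m and z of brush_tip in the frame of tea_tin above 0.045 m), for 0.05 s.
3. the bristle end is down at the tin's floor again (within 20 mm) (all of step 1), for 0.05 s.
4. the brush stands head down in its cup, let go (horizontal distance between brush_tip and brush_cup below 0.03 m and height (world z) of brush_tip below 0.03 m and angle between brush's own z axis and vertical above 2.54 rad and contact force between the fingers and brush below 0.05 N), for 0.2 s.
5. both lids sit nested on the tin, the inner lid fully in its mouth, its knob let go (horizontal distance between inner_lid and tea_tin below 0.006 m and z of inner_lid in the frame of tea_tin between 0.068 and 0.0765 m and angle between the z axis of inner_lid and the z axis of tea_tin, either way round below 0.06 rad and z of outer_lid in the frame of inner_lid below 0.013 m and contact force between the fingers and inner_lid below 0.05 N), for 0.2 s.
At the end, for the whole second after the job is handed in: The gripper holds the outer lid still, level (14 degrees), its edge clear above the inner knob's top, touching nothing else; the inner lid sits fully in the upright tin's mouth (6 mm of centre, 3.5 mm of depth), untouched; the brush stands in its cup (leaning under 34 deg) (horizontal distance between inner_lid and tea_tin below 0.006 m and z of inner_lid in the frame of tea_tin between 0.068 and 0.0765 m and angle between the z axis of inner_lid and the z axis of tea_tin, either way round below 0.06 rad and horizontal distance between brush_tip and brush_cup below 0.03 m and height (world z) of brush_tip below 0.03 m and angle between brush's own z axis and vertical above 2.54 rad and contact force between each of the fingers, outer_lid and inner_lid below 0.05 N and contact force between the fingers and outer_lid above 1 N and z of outer_lid in the frame of inner_lid above 0.076 m and angle between outer_lid's own z axis and vertical below 0.25 rad and contact force between outer_lid and tea_tin below 0.05 N and linear speed of each of outer_lid, inner_lid below 0.03 m/s and angle between tea_tin's own z axis and vertical below 0.06 rad); the arm keeps its last pose, push and grip.
It fails at once if the outer lid leaves the inner lid while the inner lid is not seated in the tin (z of outer_lid in the frame of inner_lid above 0.02 m and not (horizontal distance between inner_lid and tea_tin below 0.006 m and z of inner_lid in the frame of tea_tin between 0.068 and 0.0765 m and angle between the z axis of inner_lid and the z axis of tea_tin, either way round below 0.06 rad)).
It fails at once if the lids are dropped (linear speed of inner_lid above 0.5 m/s and contact force between the fingers and inner_lid below 0.05 N).
It fails at once if the tin is shoved more than 40 mm, lifted or tipped (distance of tea_tin from where it was at the start of the episode above 0.04 m or angle between tea_tin's own z axis and vertical above 0.25 rad).
It fails at once if a bystander is moved more than 30 mm (distance of any of red_carton, green_carton, red_jar, teal_jar from where it was at the start of the episode above 0.03 m).
It also fails if it takes over 61 s, if anything falls off the work surface, if the arm or the gripper's body presses on something with over 40 N, if the wrist force passes 120 N, or if a joint passes its speed limit or range.

## Working session

There is one attempt and no reset: what is moved stays moved. The work goes in short steps, Python scripts to look and compute and a tool call to move; the robot and the scene stay as the last step left them, time stands still between calls to the robot, and variables do not carry over. Pictures are saved under pics/ and viewed, and the job is handed in when it is done.

Besides the shell and the picture viewer there is one more tool, called in YAML: its name, and indented under it one key for each argument. servo_tool: Moves the arm, as the interface text tells. Its arguments: {"type":"object","properties":{"rows":{"type":"array"},"grip":{"type":"number"},"squeeze":{"type":"number"}},"required":["rows"]}

```bash
mkdir -p pics; ls
python3 - <<'E'
from workcell import bot
import cv2,numpy as np
s=bot.observe();print({k:np.round(v,3).tolist() for k,v in s.items()},bot.grip_point_offset)
for n in("scene","top"):
    f=bot.grab_frame(n);cv2.imwrite(f"pics/{n}0.png",f["image"][:,:,::-1]);np.savez(n+"0.npz",**f);print(n,f["K"].tolist(),np.round(f["R"],4).tolist(),f["t"])
E
```

```text
pics
{'clock': 0.0, 'qpos': [-1.34, 0.522, -0.036, 1.6, 0.021, 1.021, -0.113], 'qd': [0.001, -0.0, 0.002, 0.0, -0.0, 0.001, -0.001], 'joint_efforts': [-0.0, -92.707, 1.98, -36.995, 0.018, 0.008, -0.0], 'position': [0.185, 0.597, 0.204], 'tool_rot': [-3.14, 0.0, 2.841], 'force': [-0.153, -0.047, 0.177], 'moment': [-0.026, -0.067, -0.04], 'grip_width': 0.085} 0.0187
scene [[464.25170835011966, 0.0, 315.89105987830186], [0.0, 464.25170835011966, 204.86772124800578], [0.0, 0.0, 1.0]] [[0.9175, -0.3974, 0.0175], [-0.2817, -0.6801, -0.6768], [0.2809, 0.616, -0.7359]] [-0.49808974  0.28466983  1.02280981]
top [[425.5044490781223, 0.0, 315.145767073637], [0.0, 425.5044490781223, 196.82360380963604], [0.0, 0.0, 1.0]] [[0.0083, -0.9995, -0.0292], [-0.9894, -0.0039, -0.1454], [0.1452, 0.0301, -0.9889]] [0.06318504 0.60308419 1.03076459]
```

View pics/scene0.png

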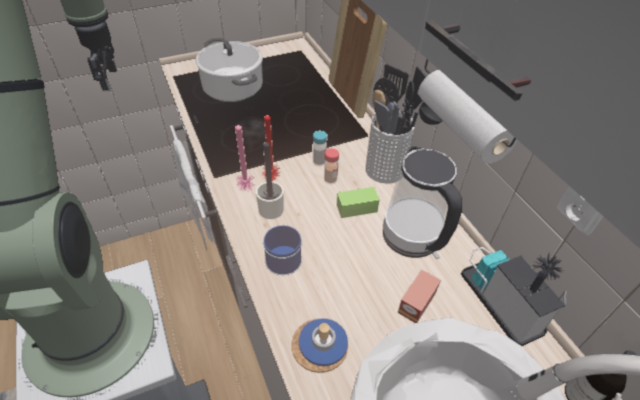

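View pics/top0.png

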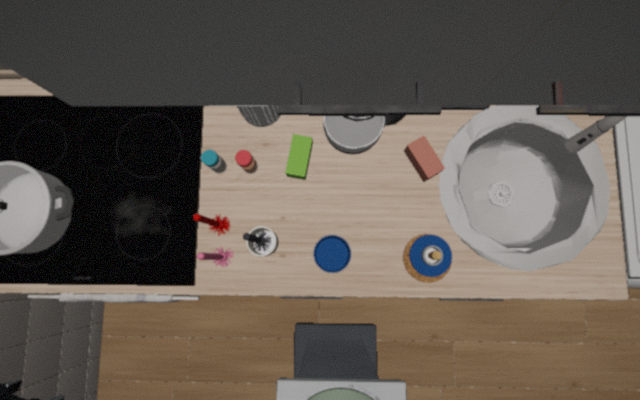

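The black brush stands in the white cup (scene (270,195), top (262,241)). Look-alikes are the pink brush at (245,180) and the red one at (270,170). The blue tin is at scene (283,250), the lids at (322,338). I'll crop these closely and measure.

```bash
cat > h.py <<'E'
import numpy as np,cv2
def ray(f,u,v):
    d=np.linalg.inv(f["K"])@[u,v,1.];R=f["R"];return -R.T@f["t"],R.T@d
def plane(f,u,v,z):
    c,d=ray(f,u,v);return c+d*(z-c[2])/d[2]
def tri(f1,p1,f2,p2):
    A=[];b=[]
    for f,p in((f1,p1),(f2,p2)):
        c,d=ray(f,*p);d=d/np.linalg.norm(d);P=np.eye(3)-np.outer(d,d);A.append(P);b.append(P@c)
    X,*_=np.linalg.lstsq(np.vstack(A),np.hstack(b),rcond=None);return X
def proj(f,X):
    p=f["K"]@(f["R"]@np.asarray(X)+f["t"]);return p[:2]/p[2]
def crop(f,x0,y0,w,h,s,name):
    cv2.imwrite(name,cv2.resize(f["image"][y0:y0+h,x0:x0+w,::-1],None,fx=s,fy=s,interpolation=cv2.INTER_CUBIC))
def load(n):return dict(np.load(n))
E
python3 - <<'E'
from h import *
t=load("top0.npz");s=load("scene0.npz")
a=[(t,180,190,130,80),(t,300,210,170,80),(s,220,100,130,130),(s,250,220,130,155)]
for i,(f,x,y,w,h) in enumerate(a): crop(f,x,y,w,h,[5,4.5,4.4,3.8][i],f"pics/c{i}.png")
hsv=cv2.cvtColor(t["image"],cv2.COLOR_RGB2HSV)
m=cv2.inRange(hsv,(100,120,40),(130,255,255))
for c in cv2.findContours(m,0,2)[0]:
    if cv2.contourArea(c)>300: print(cv2.contourArea(c),cv2.fitEllipse(c))
m=cv2.inRange(cv2.cvtColor(s["image"],cv2.COLOR_RGB2HSV),(100,60,30),(135,255,255))
for c in cv2.findContours(m,0,2)[0]:
    if cv2.contourArea(c)>300: print('s',cv2.contourArea(c),cv2.fitEllipse(c),cv2.boundingRect(c))
E
```

```text
1246.0 ((430.1641845703125, 255.45193481445312), (39.015464782714844, 40.92247772216797), 131.58900451660156)
936.0 ((331.73663330078125, 253.50515747070312), (34.43830871582031, 34.90003204345703), 156.7767333984375)
s 1673.0 ((322.9776306152344, 341.5224304199219), (45.0524787902832, 47.47975158691406), 105.32775115966797) (299, 319, 48, 46)
```

View pics/c0.png

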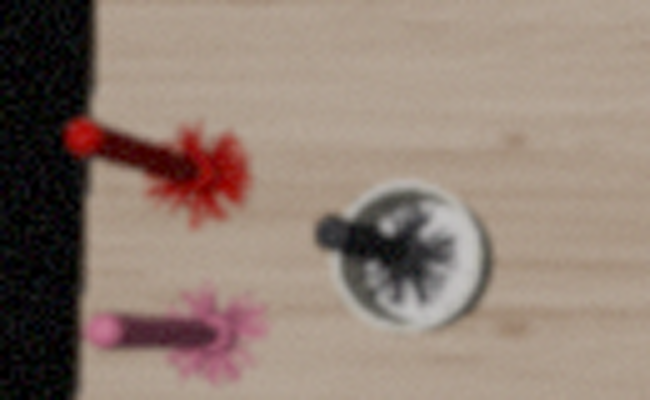

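View pics/c1.png

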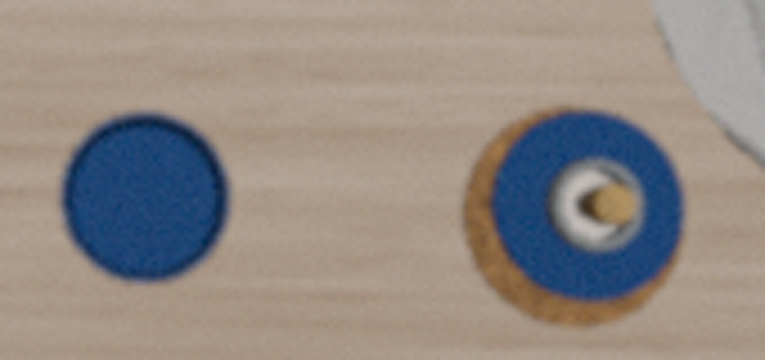

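View pics/c2.png

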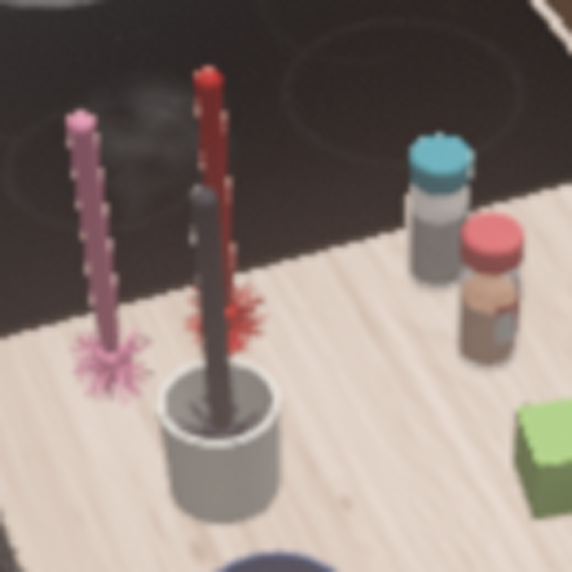

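View pics/c3.png

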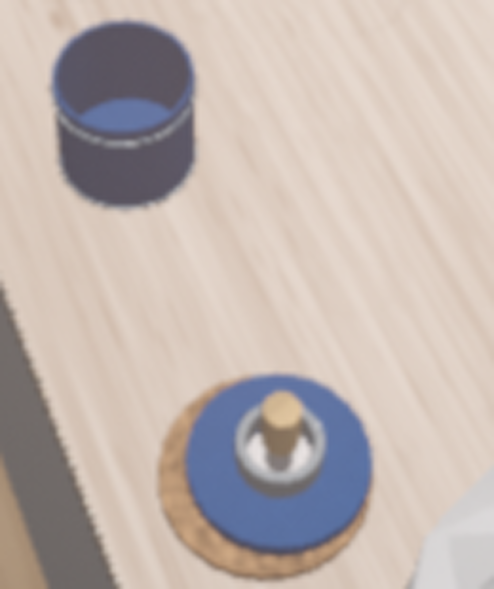

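Run:
```python
from h import *
np.set_printoptions(precision=4,suppress=True)
t=load("top0.npz");s=load("scene0.npz")
g=lambda x,y,k,ox,oy:((x+.5)/k-.5+ox,(y+.5)/k-.5+oy)
T=dict(brushtop=(g(332,233,5,180,190),.230),cup=(g(410,254,5,180,190),.075),tin=(g(146,196,4.5,300,210),.085),
 disc=(g(588,205,4.5,300,210),.028),knob=(g(616,203,4.5,300,210),.084),collar=(g(597,204,4.5,300,210),.048))
S=dict(brushtop=g(204,192,4.4,220,100),cup=g(219,403,4.4,220,100),tin=g(124,77,3.8,250,220),knob=g(282,403,3.8,250,220),collar=g(280,441,3.8,250,220),disc=g(279,463,3.8,250,220))
for k,(p,z) in T.items():
    print(k,plane(t,*p,z), plane(s,*S[k],z),tri(t,p,s,S[k]))
```

```text
brushtop [0.4926 0.2038 0.23  ] [0.4953 0.2026 0.23  ] [0.494  0.2034 0.2297]
cup [0.4908 0.1952 0.075 ] [0.4915 0.1934 0.075 ] [0.4914 0.1953 0.0731]
tin [0.4612 0.0242 0.085 ] [0.4629 0.02   0.085 ] [0.4626 0.0238 0.0805]
disc [ 0.459  -0.2216  0.028 ] [ 0.4601 -0.2285  0.028 ] [ 0.4606 -0.2242  0.0192]
knob [ 0.4595 -0.223   0.084 ] [ 0.463  -0.2219  0.084 ] [ 0.4609 -0.2228  0.0866]
collar [ 0.4594 -0.2217  0.048 ] [ 0.4613 -0.2255  0.048 ] [ 0.4608 -0.2232  0.0438]
```

servo_tool:
  rows:
    - [[0, 0, -2, 0, 0, 10.4], [0, 0, -2, 0, 0, 10.4], [0, 0, -2, 0, 0, 10.4], [0, 0, -2, 0, 0, 10.4], [0, 0, -2, 0, 0, 10.4]]
  grip: 1

```text
clock: 0.72
position: [0.1851, 0.5968, 0.305]
tool_rot: [-3.141, 0.0, 1.927]
force: [-0.3, -0.1, -0.6]
grip_width: 0.0853
```

servo_tool:
  rows:
    - [[0, 0, 0, 0, 0, 10.4], [0, 0, 0, 0, 0, 10.4], [0, 0, 0, 0, 0, 0]]

```text
clock: 1.1
position: [0.185, 0.5968, 0.3044]
tool_rot: [3.141, 0.001, 1.571]
force: [-0.3, 0.2, 0.2]
grip_width: 0.0849
```

Run:
```python
from h import *
t=load("top0.npz")
print(plane(t,196.8,217.4,.224),plane(t,200.8,256,.224))
from workcell import bot
s=bot.observe();print(s["position"],s["tool_rot"],s["qpos"])
```

```text
[0.53163901 0.31031632 0.224     ] [0.45124849 0.2979902  0.224     ]
[0.18497884 0.59684234 0.30437669] [3.14146066e+00 6.82359402e-04 1.57123463e+00] [-1.54329579  0.45100573  0.26719522  1.48183184 -0.12226623  1.22578742
 -1.25969235]
```

servo_tool:
  rows:
    - [[-3.9, 3.1, 0, 0, 0, 0], [-3.9, 3.1, 0, 0, 0, 0], [-3.9, 3.1, 0, 0, 0, 0], [-3.9, 3.1, 0, 0, 0, 0], [-3.9, 3.1, 0, 0, 0, 0]]

```text
clock: 1.72
position: [0.3409, 0.4004, 0.3047]
tool_rot: [3.142, 0.0, 1.576]
force: [0.9, -0.9, -0.0]
grip_width: 0.0854
```

servo_tool:
  rows:
    - [[-4, 3.1, 0, 0, 0, 0], [-4, 3.1, 0, 0, 0, 0], [-4, 3.1, 0, 0, 0, 0], [-4, 3.1, 0, 0, 0, 0], [-4, 3.0, 0, 0, 0, 0]]

```text
clock: 2.35
position: [0.4947, 0.2003, 0.3047]
tool_rot: [-3.142, 0.0, 1.576]
force: [0.6, 1.1, 0.7]
grip_width: 0.0855
```

servo_tool:
  rows:
    - [[0, 0, 0, 0, 0, 0], [0, 0, 0, 0, 0, 0]]

```text
clock: 2.6
position: [0.4937, 0.2019, 0.3045]
tool_rot: [-3.141, 0.0, 1.573]
force: [-1.0, -0.0, -0.8]
grip_width: 0.0857
```

Run:
```python
from h import *
from workcell import bot
s=bot.observe();print(s["position"],s["tool_rot"],s["qpos"])
for n in("scene","top"):
    f=bot.grab_frame(n);np.savez(n+"1.npz",**f)
    if n=="scene":crop(f,190,20,200,210,2.8,"pics/s1.png")
    else:crop(f,180,150,160,120,4,"pics/t1.png")
```

```text
[0.49369985 0.20194871 0.30450141] [-3.14110723e+00  5.36162008e-05  1.57329857e+00] [-0.85764118  0.29996007  0.46473898  1.72717779 -0.14581738  1.1491346
 -0.3483533 ]
```

View pics/s1.png

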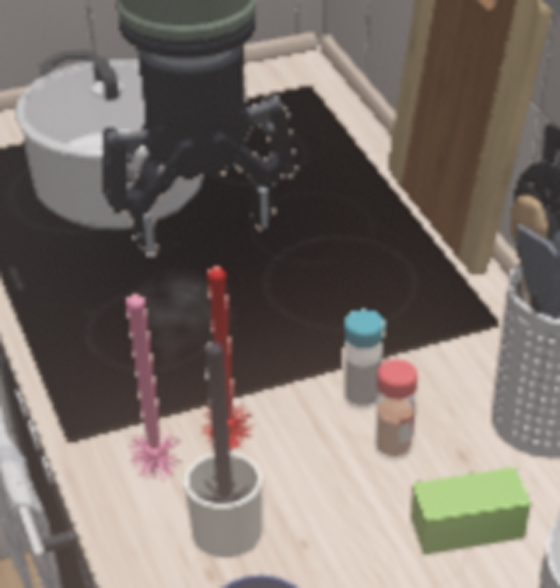

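View pics/t1.png

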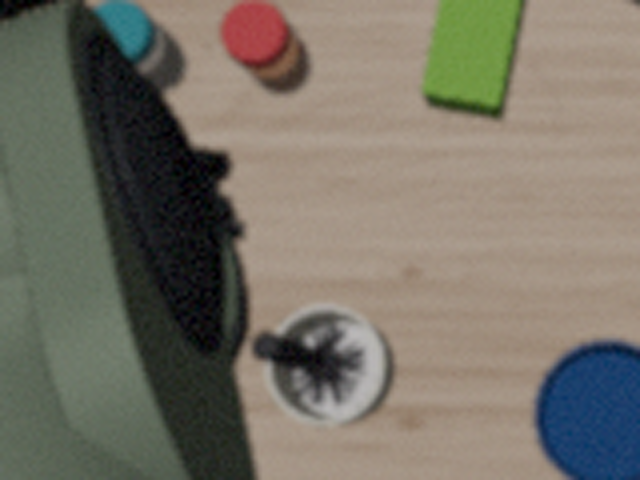

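The open fingers straddle the black brush's top (scene crop (217,350)), with the tips at (150,245) and (265,225). I'll descend and grip.

servo_tool:
  rows:
    - [[0, 0, 3, 0, 0, 0], [0, 0, 3, 0, 0, 0], [0, 0, 3, 0, 0, 0], [0, 0, 3.3, 0, 0, 0], [0, 0, 0, 0, 0, 0]]

```text
clock: 3.32
position: [0.4925, 0.2021, 0.1803]
tool_rot: [-3.139, 0.002, 1.573]
force: [0.2, 0.6, 0.1]
grip_width: 0.0853
```

servo_tool:
  rows:
    - [[0, 0, 0, 0, 0, 0], [0, 0, 0, 0, 0, 0], [0, 0, 0, 0, 0, 0], [0, 0, 0, 0, 0, 0], [0, 0, 0, 0, 0, 0]]
  grip: -1
  squeeze: 40

```text
clock: 3.95
position: [0.4943, 0.2019, 0.1823]
tool_rot: [3.141, -0.001, 1.57]
force: [-1.2, -0.5, 6.0]
grip_width: 0.0147
```

Run:
```python
from h import *
from workcell import bot
f=bot.grab_frame("scene");np.savez("scene2.npz",**f);crop(f,190,20,200,210,2.8,"pics/s2.png")
s=bot.observe();print(s["position"],s["tool_rot"],s["grip_width"],s["force"])
```

```text
[0.49429905 0.20190112 0.18226497] [ 3.14076988e+00 -6.04055672e-04  1.57017827e+00] 0.015050154614877652 [-0.31866228 -0.38976314  7.02335433]
```

View pics/s2.png

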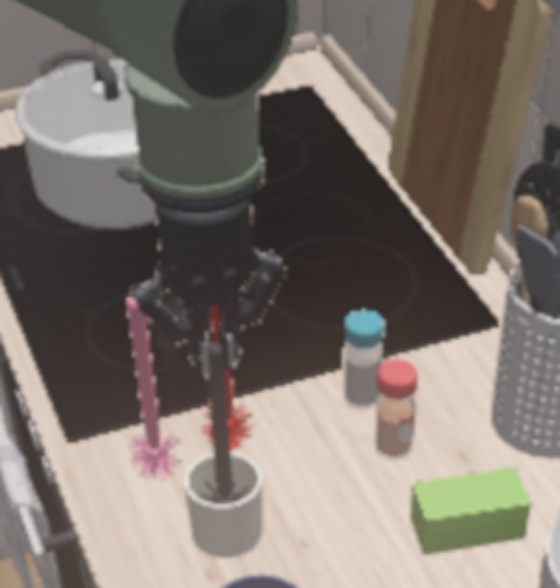

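servo_tool:
  rows:
    - [[0, 0, -2, 0, 0, 0], [0, 0, -2.5, 0, 0, 0], [0, 0, -3, 0, 0, 0], [0, 0, -3, 0, 0, 0], [0, 0, -1.5, 0, 0, 0]]

```text
clock: 4.62
position: [0.4942, 0.2018, 0.303]
tool_rot: [3.14, -0.001, 1.57]
force: [-0.9, 0.9, -0.8]
grip_width: 0.015
```

Run:
```python
from h import *
from workcell import bot
for n in("scene","top"):
    f=bot.grab_frame(n);np.savez(n+"3.npz",**f)
    if n=="scene":crop(f,190,20,200,210,2.8,"pics/s3.png")
    else:crop(f,180,150,160,120,4,"pics/t3.png")
s=bot.observe();print(s["position"],s["tool_rot"],s["grip_width"],s["force"])
```

```text
[0.49434506 0.20193644 0.30260577] [ 3.14017602e+00 -1.07200420e-03  1.57028896e+00] 0.014699868529787562 [-0.19315786 -0.48570439 -1.52210447]
```

View pics/s3.png

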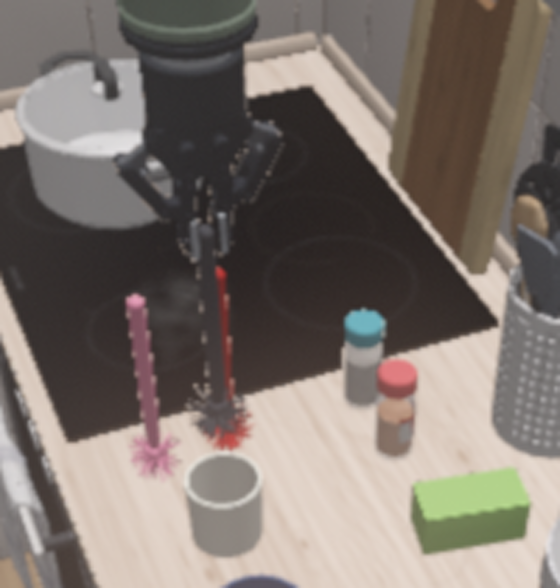

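View pics/t3.png

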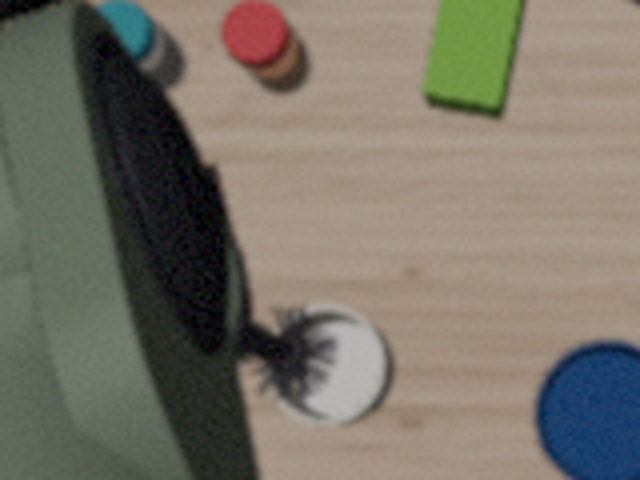

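Run:
```python
from h import *
t=load("top3.npz");s=load("scene3.npz")
p=(295.5/4-.5+180,350.5/4-.5+150);q=(217.5/2.8-.5+190,413.5/2.8-.5+20)
print(tri(t,p,s,q),plane(t,*p,.146),plane(s,*q,.146))
# handle point just above head in scene / top
```

```text
[0.4940147  0.20210006 0.15276213] [0.49498757 0.20309936 0.146     ] [0.49543744 0.20934541 0.146     ]
```

The brush hangs straight below the TCP: its head measures (0.494, 0.202) at z about 0.15. Next I move over the tin.

servo_tool:
  rows:
    - [[-3, -0.6, 0, 0, 0, 0], [-4, -0.8, 0, 0, 0, 0], [-4.5, -0.8, 0, 0, 0, 0], [-4, -0.7, 0, 0, 0, 0], [-2.35, -0.3, 0, 0, 0, 0]]

```text
clock: 5.35
position: [0.4609, 0.0214, 0.3007]
tool_rot: [-3.14, 0.0, 1.569]
force: [0.7, 0.6, -1.7]
grip_width: 0.0148
```

servo_tool:
  rows:
    - [[0, 0, 0, 0, 0, 0], [0, 0, 0, 0, 0, 0]]

```text
clock: 5.6
position: [0.4617, 0.0239, 0.301]
tool_rot: [-3.141, 0.0, 1.571]
force: [-0.7, 0.2, -1.2]
grip_width: 0.0147
```

Run:
```python
from h import *
from workcell import bot
for n in("scene","top"):
    f=bot.grab_frame(n);np.savez(n+"4.npz",**f)
    if n=="scene":crop(f,190,100,200,190,3,"pics/s4.png")
    else:crop(f,240,170,160,120,4,"pics/t4.png")
s=bot.observe();print(s["position"],s["tool_rot"],s["grip_width"],s["force"])
```

```text
[0.46177346 0.02406513 0.30122582] [-3.14088833e+00  2.98429227e-04  1.57136135e+00] 0.014729816395275023 [ 0.04650041  1.0179435  -0.99296477]
```

View pics/s4.png

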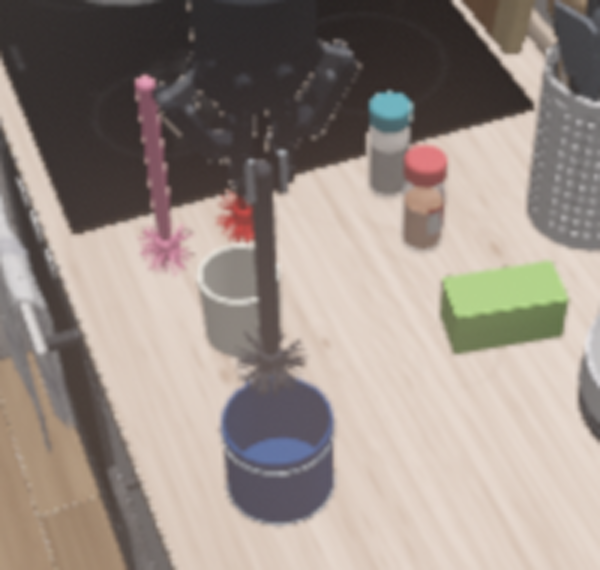

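View pics/t4.png

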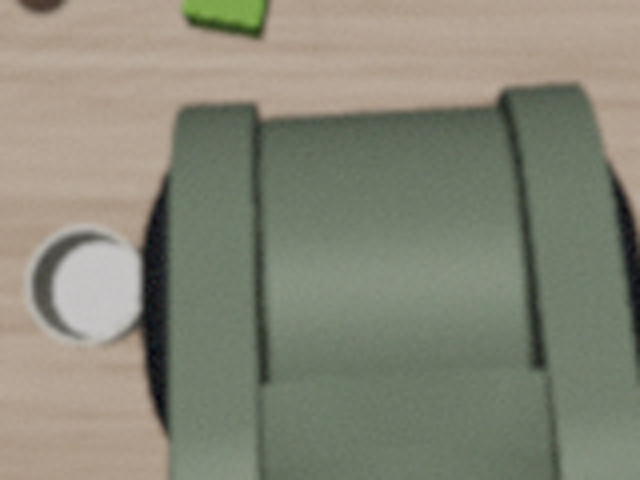

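servo_tool:
  rows:
    - [[0, 0, 2.5, 0, 0, 0], [0, 0, 2.5, 0, 0, 0], [0, 0, 2.5, 0, 0, 0], [0, 0, 2.3, 0, 0, 0], [0, 0, 1.5, 0, 0, 0]]

```text
clock: 6.32
position: [0.4616, 0.0238, 0.1876]
tool_rot: [-3.141, 0.0, 1.571]
force: [1.1, 0.8, -0.3]
grip_width: 0.0152
```

servo_tool:
  rows:
    - [[0, 0, 0, 0, 0, 0], [0, 0, 0, 0, 0, 0]]

```text
clock: 6.58
position: [0.4622, 0.0234, 0.1893]
tool_rot: [3.141, -0.0, 1.57]
force: [0.2, 0.7, -0.7]
grip_width: 0.0144
```

Run:
```python
from h import *
from workcell import bot
f=bot.grab_frame("scene");crop(f,190,100,200,190,3,"pics/s5.png")
s=bot.observe();print(s["position"],s["tool_rot"],s["grip_width"],s["force"])
```

```text
[0.46226145 0.02337463 0.18938628] [ 3.14057838e+00 -3.05625926e-04  1.57029414e+00] 0.014733233395365539 [ 0.71497284 -0.20068515 -0.14673069]
```

View pics/s5.png

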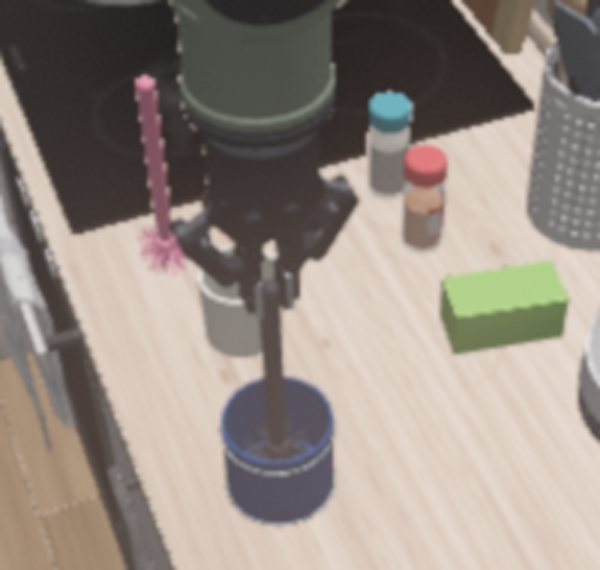

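The head is centred in the tin with no contact force yet. I'll push a little further until it lightly touches.

servo_tool:
  rows:
    - [[0, 0, 0.5, 0, 0, 0], [0, 0, 0, 0, 0, 0]]

```text
clock: 6.88
position: [0.4617, 0.0233, 0.1836]
tool_rot: [-3.141, -0.0, 1.57]
force: [-0.5, 0.6, -0.2]
grip_width: 0.015
```

servo_tool:
  rows:
    - [[0, 0, 0.3, 0, 0, 0], [0, 0, 0, 0, 0, 0]]

```text
clock: 7.12
position: [0.4625, 0.0233, 0.1812]
tool_rot: [3.14, -0.0, 1.57]
force: [-0.9, -0.4, 10.8]
grip_width: 0.0151
```

The brush touched the floor (10.8 N) at TCP z 0.181. Now up 6.5 cm and back down.

servo_tool:
  rows:
    - [[0, 0, -2, 0, 0, 0], [0, 0, -2.5, 0, 0, 0], [0, 0, -2, 0, 0, 0], [0, 0, 0, 0, 0, 0], [0, 0, 0, 0, 0, 0]]

```text
clock: 7.75
position: [0.4615, 0.0233, 0.2451]
tool_rot: [-3.141, 0.0, 1.57]
force: [0.6, -0.3, -0.6]
grip_width: 0.0148
```

servo_tool:
  rows:
    - [[0, 0, 2, 0, 0, 0], [0, 0, 2.3, 0, 0, 0], [0, 0, 1.8, 0, 0, 0], [0, 0, 0.3, 0, 0, 0], [0, 0, 0, 0, 0, 0]]

```text
clock: 8.38
position: [0.4618, 0.023, 0.1813]
tool_rot: [-3.141, 0.0, 1.57]
force: [-1.7, 0.7, 7.2]
grip_width: 0.0149
```

servo_tool:
  rows:
    - [[0, 0, 0, 0, 0, 0]]

```text
clock: 8.5
position: [0.4617, 0.0231, 0.1813]
tool_rot: [-3.141, 0.0, 1.57]
force: [-0.6, -0.4, 5.4]
grip_width: 0.0153
```

servo_tool:
  rows:
    - [[0, 0, -2.5, 0, 0, 0], [0, 0, -3, 0, 0, 0], [0, 0, -3, 0, 0, 0], [0, 0, -2.5, 0, 0, 0], [0, 0, -1, 0, 0, 0]]

```text
clock: 9.12
position: [0.462, 0.0233, 0.3021]
tool_rot: [3.141, -0.0, 1.57]
force: [0.7, -0.0, -0.7]
grip_width: 0.0146
```

servo_tool:
  rows:
    - [[2.5, 0.5, 0, 0, 0, 0], [4, 0.7, 0, 0, 0, 0], [4.5, 0.7, 0, 0, 0, 0], [4, 0.7, 0, 0, 0, 0], [2.1, 0.35, 0, 0, 0, 0]]

```text
clock: 9.75
position: [0.4911, 0.196, 0.3003]
tool_rot: [-3.14, 0.001, 1.572]
force: [-0.5, 0.0, -0.5]
grip_width: 0.0145
```

servo_tool:
  rows:
    - [[0, 0, 0, 0, 0, 0], [0, 0, 0, 0, 0, 0]]

```text
clock: 10.0
position: [0.4914, 0.1929, 0.3014]
tool_rot: [-3.141, 0.001, 1.569]
force: [0.6, -0.7, -1.6]
grip_width: 0.0148
```

Run:
```python
from h import *
from workcell import bot
for n in("scene","top"):
    f=bot.grab_frame(n);np.savez(n+"6.npz",**f)
    if n=="scene":crop(f,190,60,200,190,3,"pics/s6.png")
    else:crop(f,210,190,120,90,5,"pics/t6.png")
s=bot.observe();print(s["position"],s["tool_rot"],s["grip_width"],s["force"])
```

```text
[0.49147109 0.19300234 0.30171806] [-3.14153716e+00  1.06404442e-04  1.56854751e+00] 0.014737581360542472 [ 0.20773086 -0.72947197 -1.53413201]
```

View pics/s6.png

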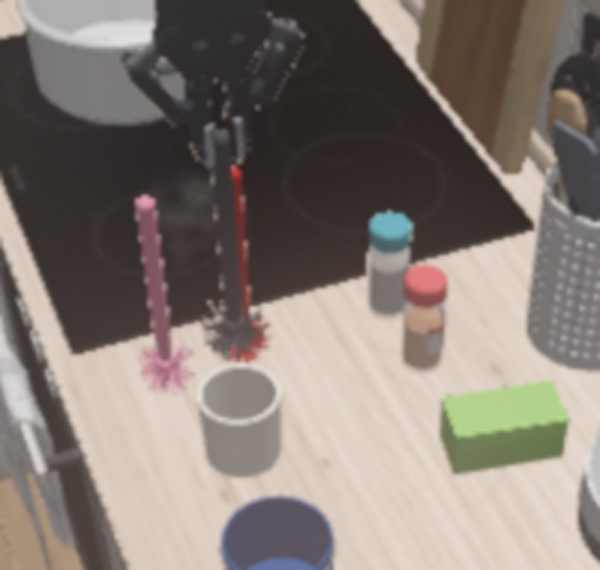

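View pics/t6.png

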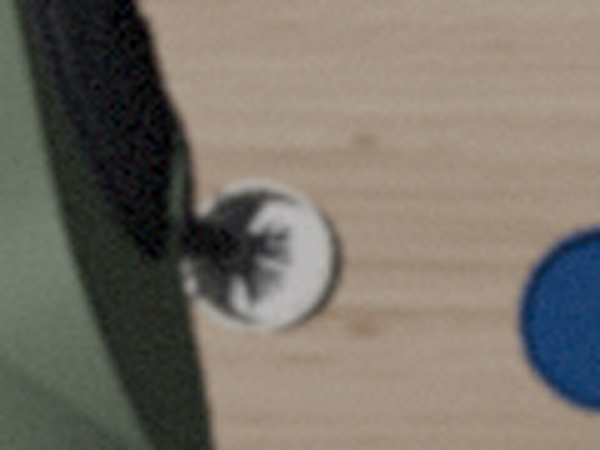

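servo_tool:
  rows:
    - [[0.1, 0, 2.5, 0, 0, 0], [0, 0, 3, 0, 0, 0], [0, 0, 3, 0, 0, 0], [0, 0, 2.5, 0, 0, 0], [0, 0, 0.7, 0, 0, 0]]

```text
clock: 10.72
position: [0.491, 0.1943, 0.1838]
tool_rot: [-3.14, 0.001, 1.569]
force: [-0.6, 0.3, 0.6]
grip_width: 0.0149
```

servo_tool:
  rows:
    - [[0, 0, 0.1, 0, 0, 0], [0, 0, 0, 0, 0, 0]]

```text
clock: 10.98
position: [0.4919, 0.1952, 0.1846]
tool_rot: [3.141, -0.001, 1.57]
force: [0.3, 0.7, -1.3]
grip_width: 0.0144
```

servo_tool:
  rows:
    - [[0, 0, 0.15, 0, 0, 0], [0, 0, 0, 0, 0, 0]]

```text
clock: 11.22
position: [0.4915, 0.1953, 0.1824]
tool_rot: [3.141, -0.0, 1.57]
force: [1.0, -0.4, -1.0]
grip_width: 0.0145
```

servo_tool:
  rows:
    - [[0, 0, 0, 0, 0, 0], [0, 0, 0, 0, 0, 0], [0, 0, 0, 0, 0, 0], [0, 0, 0, 0, 0, 0]]
  grip: 1

```text
clock: 11.72
position: [0.4915, 0.1952, 0.1822]
tool_rot: [3.142, 0.0, 1.57]
force: [-0.9, -0.4, 0.3]
grip_width: 0.0848
```

servo_tool:
  rows:
    - [[0, 0, -1.5, 0, 0, 0], [0, 0, -2.5, 0, 0, 0], [0, 0, -3, 0, 0, 0], [0, 0, -3, 0, 0, 0], [0, 0, 0, 0, 0, 0]]

```text
clock: 12.35
position: [0.4924, 0.1954, 0.2849]
tool_rot: [3.138, -0.002, 1.57]
force: [-0.0, 0.1, -0.9]
grip_width: 0.0852
```

Run:
```python
from h import *
from workcell import bot
for n in("scene","top"):
    f=bot.grab_frame(n);np.savez(n+"7.npz",**f)
    if n=="scene":crop(f,190,60,200,190,3,"pics/s7.png")
    else:crop(f,210,190,120,90,5,"pics/t7.png")
s=bot.observe();print(s["position"],s["tool_rot"],s["grip_width"],s["force"])
```

```text
[0.49136386 0.19527643 0.28258922] [ 3.14118365e+00 -4.60606053e-04  1.57024724e+00] 0.08514297825991243 [ 0.17773438 -0.67521993 -0.00210758]
```

View pics/s7.png

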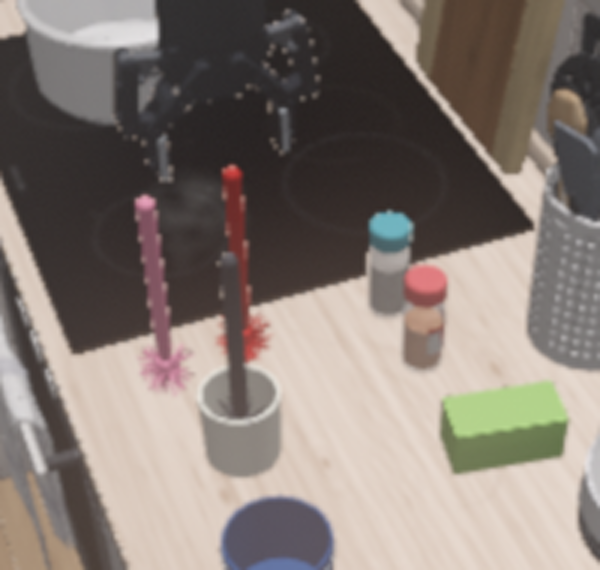

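View pics/t7.png

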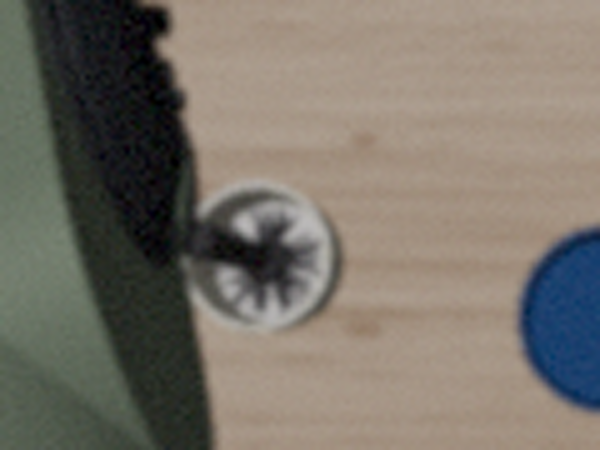

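The brush is back in its cup and let go, upright. Next I move over the lids.

servo_tool:
  rows:
    - [[-3, -0.3, 0, 0, 0, 0], [-4.5, -0.3, 0, 0, 0, 0], [-5, -0.4, 0, 0, 0, 0], [-5, -0.4, 0, 0, 0, 0], [-5, -0.4, 0, 0, 0, 0]]

```text
clock: 13.08
position: [0.4726, -0.0313, 0.2818]
tool_rot: [-3.141, 0.0, 1.57]
force: [0.7, -0.6, 0.5]
grip_width: 0.0855
```

servo_tool:
  rows:
    - [[-5, -0.4, 1, 0, 0, 0], [-5, -0.4, 2, 0, 0, 0], [-5, -0.3, 2, 0, 0, 0], [-4.3, -0.25, 2, 0, 0, 0], [0, 0, 0, 0, 0, 0]]

```text
clock: 13.7
position: [0.4577, -0.2256, 0.2105]
tool_rot: [-3.138, 0.001, 1.565]
force: [-1.1, 0.7, -0.1]
grip_width: 0.0855
```

servo_tool:
  rows:
    - [[0, 0, 0, 0, 0, 0]]

```text
clock: 13.82
position: [0.4595, -0.2223, 0.2119]
tool_rot: [-3.141, -0.0, 1.57]
force: [-0.4, 0.6, 0.6]
grip_width: 0.0855
```

Run:
```python
from h import *
from workcell import bot
for n in("scene","top"):
    f=bot.grab_frame(n);np.savez(n+"8.npz",**f)
    if n=="scene":crop(f,230,190,200,190,3,"pics/s8.png")
    else:crop(f,240,180,220,100,3.5,"pics/t8.png")
s=bot.observe();print(s["position"],s["tool_rot"],s["grip_width"],s["force"])
```

```text
[ 0.46003238 -0.22164683  0.21236628] [ 3.14142219e+00 -3.81718757e-04  1.57168589e+00] 0.08527448730204061 [0.61809405 0.50700601 0.81788176]
```

View pics/s8.png

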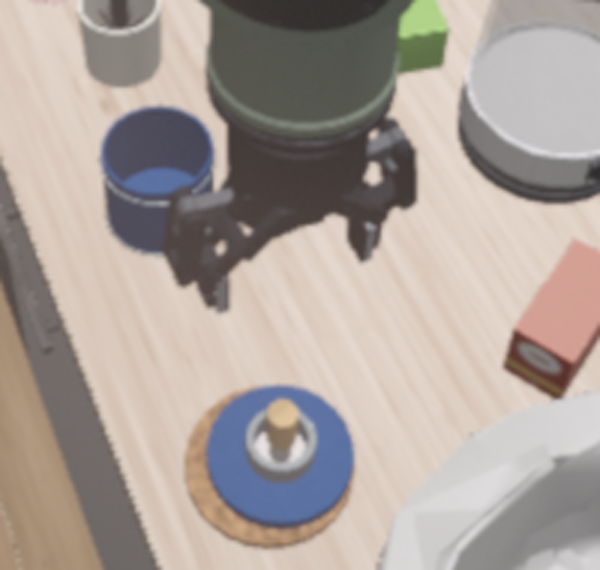

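View pics/t8.png

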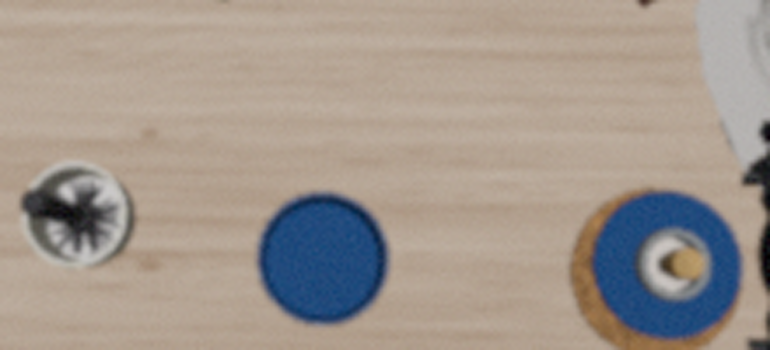

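Run:
```python
from h import *
np.set_printoptions(precision=4,suppress=True)
for fn in("top0.npz","top8.npz"):
    t=load(fn);print("cam",-t["R"].T@t["t"])
    im=cv2.GaussianBlur(t["image"],(3,3),0).astype(int)
    m=((im[:,:,2]-im[:,:,0])>25).astype(np.uint8)*255
    for c in cv2.findContours(m,0,cv2.CHAIN_APPROX_NONE)[0]:
        if cv2.contourArea(c)>600:
            e=cv2.fitEllipse(c);print(e[0],e[1]);
            (cx,cy),r=cv2.minEnclosingCircle(c);print(' enc',cx,cy,r)
            print(plane(t,*e[0],.085 if e[0][0]<400 else .026))
    hsv=cv2.cvtColor(t["image"],cv2.COLOR_RGB2HSV)
    sub=np.zeros(m.shape,np.uint8);sub[248:262,431:446]=1
    k=cv2.inRange(hsv,(12,70,60),(30,255,255))*sub
    ys,xs=np.nonzero(k);print('knob',xs.mean(),ys.mean(),len(xs),np.ptp(xs),np.ptp(ys),plane(t,xs.mean(),ys.mean(),.084))
s=load("scene8.npz")
print(proj(s,[.4595,-.223,.084]),'seen',((283.5)/3-.5+230,408.5/3-.5+190))
print(proj(s,[.4615,.024,.085]),'seen',((158)/3-.5+230,146/3-.5+190))
```

```text
cam [0.4465 0.0345 1.1089]
(331.69061279296875, 253.53610229492188) (35.35517883300781, 35.63736343383789)
 enc 331.6546325683594 253.52061462402344 18.278554916381836
[0.4603 0.0251 0.085 ]
(430.35516357421875, 255.25381469726562) (39.88520050048828, 41.52951431274414)
 enc 430.43878173828125 255.2632598876953 21.122303009033203
[ 0.4588 -0.2222  0.026 ]
knob 435.49295774647885 254.94366197183098 71 9 8 [ 0.459  -0.2206  0.084 ]
cam [0.4465 0.0345 1.1089]
(331.6963195800781, 253.55931091308594) (35.349853515625, 35.8151969909668)
 enc 331.53802490234375 253.69737243652344 18.368022918701172
[0.4603 0.0251 0.085 ]
(430.3560485839844, 255.2661895751953) (39.93071365356445, 41.51816940307617)
 enc 430.43878173828125 255.2632598876953 21.122303009033203
[ 0.4588 -0.2222  0.026 ]
knob 435.55555555555554 254.97222222222223 72 9 8 [ 0.4589 -0.2207  0.084 ]
[322.5113 326.7194] seen (324.0, 325.66666666666663)
[281.1246 238.8344] seen (282.1666666666667, 238.16666666666666)
```

servo_tool:
  rows:
    - [[0, 0, 3, 0, 0, 0], [0, 0, 3.5, 0, 0, 0], [0, 0, 3.5, 0, 0, 0], [0, 0, 3, 0, 0, 0], [0, 0, 2.0, 0, 0, 0]]

```text
clock: 14.55
position: [0.4599, -0.2214, 0.0613]
tool_rot: [-3.141, -0.0, 1.572]
force: [-0.2, 0.4, 0.5]
grip_width: 0.0854
```

servo_tool:
  rows:
    - [[0, 0, 0.8, 0, 0, 0], [0, 0, 0, 0, 0, 0]]

```text
clock: 14.8
position: [0.46, -0.2223, 0.0545]
tool_rot: [3.141, -0.0, 1.571]
force: [-0.3, -0.1, 0.3]
grip_width: 0.0854
```

Run:
```python
from h import *
from workcell import bot
for n in("scene",):
    f=bot.grab_frame(n);np.savez(n+"9.npz",**f)
    crop(f,260,260,130,120,5,"pics/s9.png")
s=bot.observe();print(s["position"],s["tool_rot"],s["grip_width"],s["force"])
```

```text
[ 0.46011329 -0.22255481  0.05485196] [3.14088705e+00 1.67387342e-04 1.57074392e+00] 0.08540804128893027 [ 0.32898248 -0.03744193 -0.0760571 ]
```

View pics/s9.png

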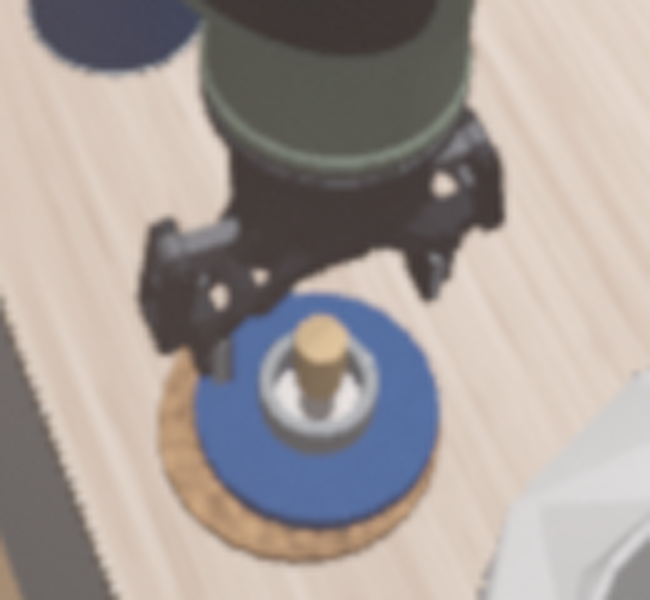

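The open fingers straddle the knob: the tips' midpoint is about (328,332) and the knob top (320,335). I'll close on it.

servo_tool:
  rows:
    - [[0, 0, 0, 0, 0, 0], [0, 0, 0, 0, 0, 0], [0, 0, 0, 0, 0, 0], [0, 0, 0, 0, 0, 0], [0, 0, 0, 0, 0, 0]]
  grip: -1
  squeeze: 50

```text
clock: 15.48
position: [0.4602, -0.2229, 0.0545]
tool_rot: [3.141, 0.0, 1.57]
force: [2.0, 0.4, 6.1]
grip_width: 0.0176
```

Run:
```python
from h import *
from workcell import bot
for n in("scene",):
    f=bot.grab_frame(n)
    crop(f,260,260,130,120,5,"pics/s10.png")
s=bot.observe();print(s["position"],s["tool_rot"],s["grip_width"],s["force"])
```

```text
[ 0.46017254 -0.22285859  0.05447424] [3.14065606e+00 2.38212873e-04 1.57017421e+00] 0.01772441188444515 [3.86625245 0.75689095 5.41292771]
```

View pics/s10.png

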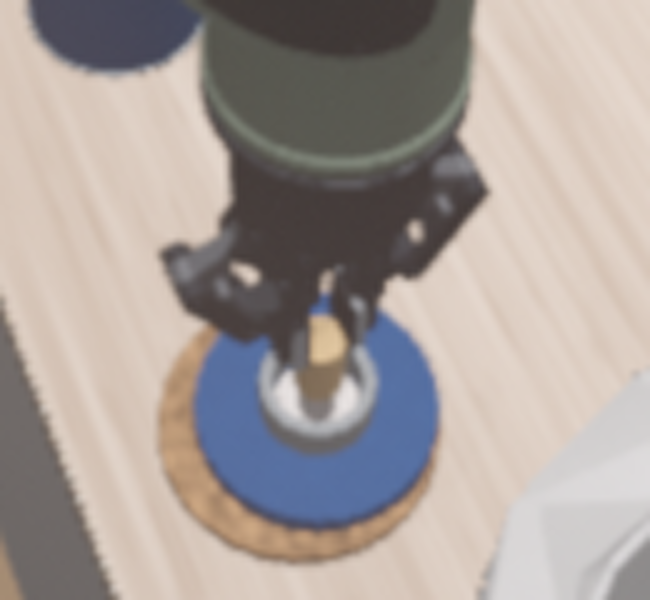

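```bash
python3 - <<'E'
from h import *
s=load("scene9.npz")
g=lambda p:((p-[260,260]+.5)*5-.5).round()
for X in([.4602,-.2229,.0545],[.4602,-.2229,.084],[.4602,-.2119,.0545],[.4602,-.2339,.0545],[.46,-.2229,.048]):print(X,g(proj(s,X)))
E
python3 - <<'E'
import cv2
a=cv2.imread('pics/s10.png')[200:480,200:460]
cv2.imwrite('pics/s10b.png',cv2.resize(a,None,fx=2,fy=2))
E
```

```text
[0.4602, -0.2229, 0.0545] [314. 369.]
[0.4602, -0.2229, 0.084] [316. 335.]
[0.4602, -0.2119, 0.0545] [303. 347.]
[0.4602, -0.2339, 0.0545] [325. 391.]
[0.46, -0.2229, 0.048] [313. 376.]
```

View pics/s10b.png

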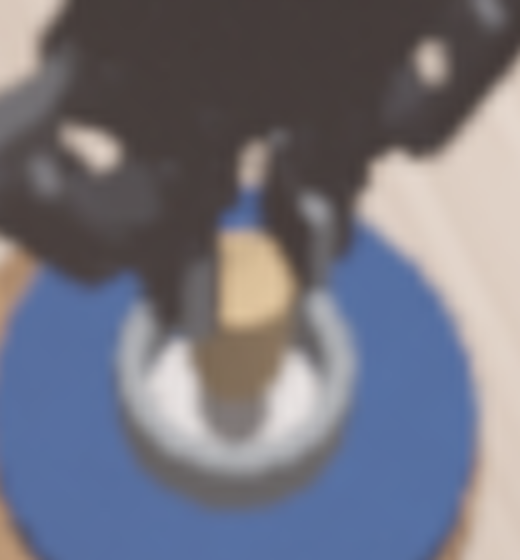

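servo_tool:
  rows:
    - [[0, 0, -0.5, 0, 0, 0], [0, 0, -0.8, 0, 0, 0], [0, 0, -0.7, 0, 0, 0], [0, 0, 0, 0, 0, 0]]

```text
clock: 16.02
position: [0.4599, -0.2229, 0.0748]
tool_rot: [3.141, 0.0, 1.57]
force: [-0.0, 0.5, -3.4]
grip_width: 0.0178
```

Run:
```python
from h import *
from workcell import bot
for n in("scene",):
    f=bot.grab_frame(n)
    crop(f,260,260,130,120,5,"pics/s11.png")
s=bot.observe();print(s["position"],s["tool_rot"],s["grip_width"],s["force"],s["moment"])
```

```text
[ 0.45981091 -0.22268507  0.07445631] [3.14115407e+00 9.62085145e-05 1.57039375e+00] 0.017422465410696128 [ 0.36199388  0.68388705 -4.23228895] [-0.07927922 -0.01331387 -0.00672075]
```

View pics/s11.png

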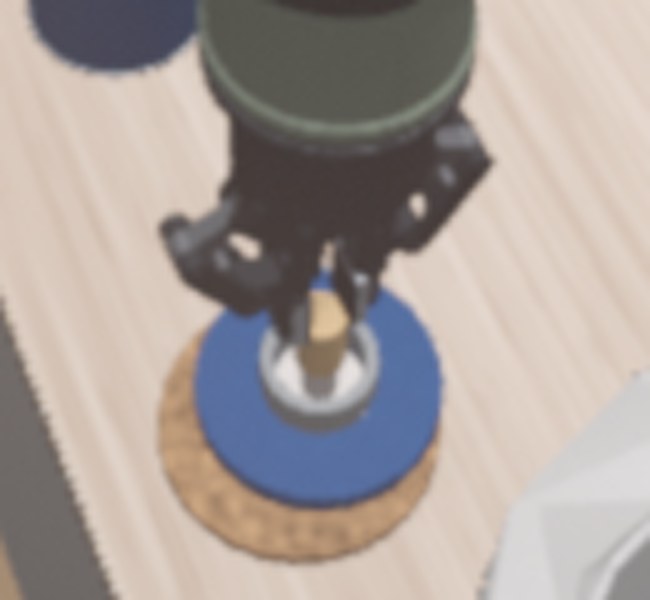

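servo_tool:
  rows:
    - [[0, 0, -1.5, 0, 0, 0], [0, 0, -2.2, 0, 0, 0], [0, 0, -2.5, 0, 0, 0], [0, 0, -2, 0, 0, 0], [0, 0, -0.8, 0, 0, 0]]

```text
clock: 16.7
position: [0.46, -0.2229, 0.1656]
tool_rot: [3.14, 0.0, 1.57]
force: [-0.0, 0.1, -3.9]
grip_width: 0.0174
```

servo_tool:
  rows:
    - [[1.5, 0, 0, 0, 0, 0], [2.5, 0, 0, 0, 0, 0], [3.5, 0, 0, 0, 0, 0], [4, 0, 0, 0, 0, 0], [4, 0, 0, 0, 0, 0]]

```text
clock: 17.32
position: [0.4589, -0.0655, 0.1635]
tool_rot: [-3.14, -0.0, 1.571]
force: [0.4, -0.3, -4.1]
grip_width: 0.0177
```

servo_tool:
  rows:
    - [[3.5, 0, 0, 0, 0, 0], [3, 0, 0, 0, 0, 0], [1.7, 0, 0, 0, 0, 0], [0.95, 0, 0, 0, 0, 0], [0, 0, 0, 0, 0, 0]]

```text
clock: 17.95
position: [0.4594, 0.0243, 0.1639]
tool_rot: [-3.141, 0.0, 1.571]
force: [-0.3, 0.8, -4.1]
grip_width: 0.0178
```

servo_tool:
  rows:
    - [[0, 0, 0, 0, 0, 0], [0, 0, 0, 0, 0, 0]]

```text
clock: 18.2
position: [0.4598, 0.0231, 0.1642]
tool_rot: [3.142, 0.0, 1.569]
force: [0.3, -0.4, -2.9]
grip_width: 0.0176
```

Run:
```python
from h import *
from workcell import bot
for n in("scene","top"):
    f=bot.grab_frame(n);np.savez(n+"12.npz",**f)
    if n=="scene":crop(f,220,160,130,120,5,"pics/s12.png")
    else:crop(f,240,180,220,100,3.5,"pics/t12.png")
s=bot.observe();print(s["position"],s["tool_rot"],s["grip_width"],s["force"],s["moment"])
```

```text
[0.45980669 0.02331732 0.16420504] [-3.14156184e+00  4.75801340e-05  1.56939428e+00] 0.017608303964087423 [-0.06007232 -0.1997776  -3.62084423] [ 0.02583108 -0.0230159   0.05655202]
```

View pics/s12.png

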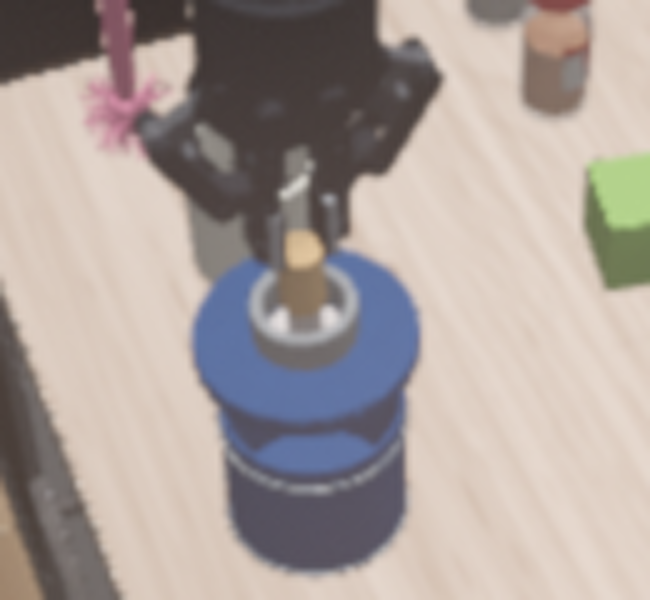

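View pics/t12.png

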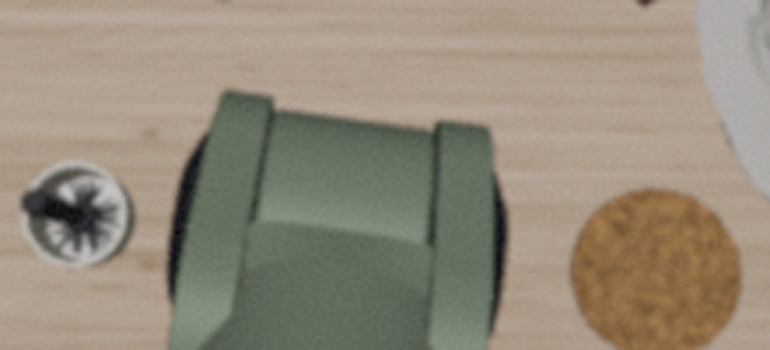

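Run:
```python
from h import *
np.set_printoptions(precision=4,suppress=True)
s=load("scene12.npz");dz=.164-.0545
g=lambda x,y,k,ox,oy:((x+.5)/k-.5+ox,(y+.5)/k-.5+oy)
pk=g(303,248,5,220,160);pc=g(304,303,5,220,160)
print('knob',plane(s,*pk,.084+dz),'collar',plane(s,*pc,.048+dz))
im=s["image"].astype(int)
b=cv2.GaussianBlur(s["image"],(3,3),0).astype(int)
# lid plate: bright blue
m=((b[:,:,2]-b[:,:,0])>40).astype(np.uint8)*255
m[:, :220]=0
cs=[c for c in cv2.findContours(m,0,cv2.CHAIN_APPROX_NONE)[0] if cv2.contourArea(c)>300]
for c in cs: print(cv2.contourArea(c),cv2.boundingRect(c))
def circ(X,z,r=.053,n=72):
    a=np.linspace(0,2*np.pi,n,endpoint=False);return np.array([proj(s,[X[0]+r*np.cos(t),X[1]+r*np.sin(t),z]) for t in a])
# predicted extents: lid plate edges at top z=.028+dz, tin rim, tin foot
for nm,X,z,r in(('lid',(.4598,.0235),.028+dz,.053),('tinrim',(.4605,.0247),.085,.045),('tinfoot',(.4605,.0247),0,.045)):
    p=circ(X,z,r);q=(p-[220,160]+.5)*5-.5;print(nm,q.min(0),q.max(0))
```

```text
knob [0.4624 0.0205 0.1935] collar [0.4611 0.0199 0.1575]
414.5 (478, 250, 31, 30)
680.0 (259, 211, 44, 33)
lid [184.1768 241.3705] [415.6716 418.2118]
tinrim [210.1839 323.5282] [399.6744 472.0487]
tinfoot [221.7795 429.9374] [401.0894 575.9891]
```

servo_tool:
  rows:
    - [[0.05, 0.1, 0.8, 0, 0, 0], [0, 0, 1, 0, 0, 0], [0, 0, 1, 0, 0, 0], [0, 0, 0.5, 0, 0, 0], [0, 0, 0, 0, 0, 0]]

```text
clock: 18.92
position: [0.4606, 0.0241, 0.1308]
tool_rot: [-3.141, 0.0, 1.57]
force: [-0.1, 0.1, -3.9]
grip_width: 0.0178
```

servo_tool:
  rows:
    - [[0, 0, 0.5, 0, 0, 0], [0, 0, 0, 0, 0, 0]]

```text
clock: 19.18
position: [0.4607, 0.0243, 0.126]
tool_rot: [-3.141, 0.0, 1.57]
force: [-0.2, -0.1, -3.6]
grip_width: 0.0175
```

servo_tool:
  rows:
    - [[0, 0, 0.4, 0, 0, 0], [0, 0, 0, 0, 0, 0]]

```text
clock: 19.42
position: [0.4607, 0.0243, 0.122]
tool_rot: [-3.141, 0.0, 1.57]
force: [-0.1, -0.0, -3.4]
grip_width: 0.0176
```

Clean entry with no side force. I'll lower the rest.

servo_tool:
  rows:
    - [[0, 0, 0.25, 0, 0, 0], [0, 0, 0, 0, 0, 0]]

```text
clock: 19.68
position: [0.4613, 0.0242, 0.1198]
tool_rot: [3.141, 0.0, 1.57]
force: [2.2, -0.8, -1.6]
grip_width: 0.0173
```

servo_tool:
  rows:
    - [[0, 0, 0.1, 0, 0, 0], [0, 0, 0, 0, 0, 0]]

```text
clock: 19.92
position: [0.4619, 0.0242, 0.1192]
tool_rot: [3.139, -0.0, 1.57]
force: [3.3, -0.9, 7.5]
grip_width: 0.0174
```

Run:
```python
from h import *
from workcell import bot
for n in("scene",):
    f=bot.grab_frame(n);np.savez(n+"13.npz",**f)
    crop(f,220,160,130,120,5,"pics/s13.png")
s=bot.observe();print(s["position"],s["tool_rot"],s["grip_width"],s["force"],s["moment"])
```

```text
[0.46187982 0.024261   0.11923214] [ 3.13946761e+00 -2.32435401e-04  1.57010146e+00] 0.017675029657653447 [3.21001211 0.26149427 6.97356916] [-0.1160687  -0.59157725 -0.04536588]
```

View pics/s13.png

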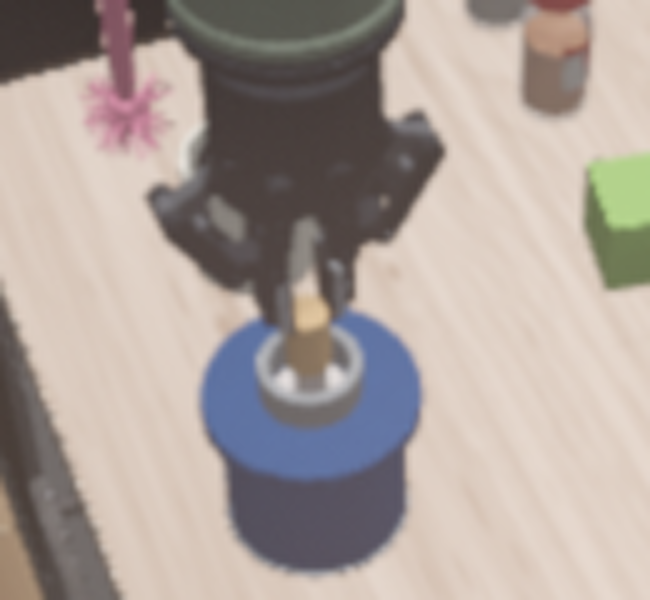

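servo_tool:
  rows:
    - [[0, 0, 0, 0, 0, 0], [0, 0, 0, 0, 0, 0], [0, 0, 0, 0, 0, 0], [0, 0, 0, 0, 0, 0], [0, 0, 0, 0, 0, 0]]
  grip: 1

```text
clock: 20.6
position: [0.4608, 0.0242, 0.1187]
tool_rot: [-3.142, 0.0, 1.57]
force: [0.0, 0.0, -0.9]
grip_width: 0.0853
```

Run:
```python
from h import *
from workcell import bot
for n in("scene",):
    f=bot.grab_frame(n);np.savez(n+"14.npz",**f)
    crop(f,220,160,130,120,5,"pics/s14.png")
s=bot.observe();print(s["position"],s["tool_rot"],s["grip_width"],s["force"],s["moment"])
```

```text
[0.46078046 0.02423825 0.11868079] [-3.14149619e+00  1.48347249e-05  1.57012454e+00] 0.0854981619619863 [-0.17917151  0.19926559  0.4760967 ] [0.0150483  0.05020738 0.03760582]
```

View pics/s14.png

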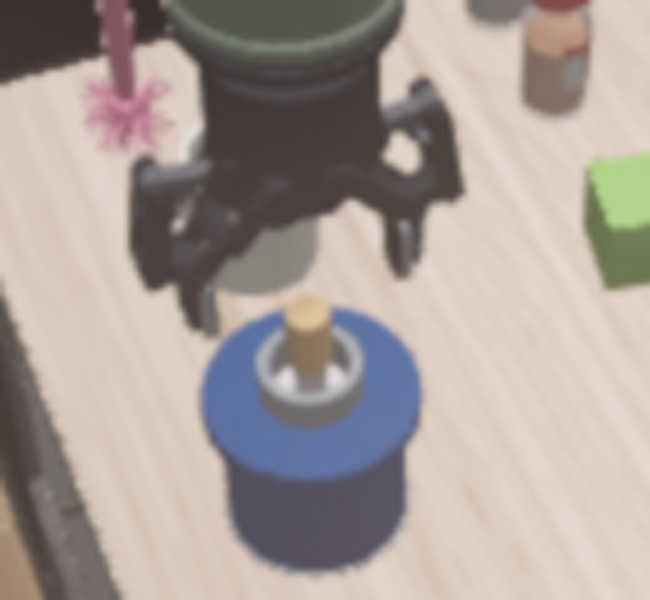

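Run:
```python
from h import *
np.set_printoptions(precision=1,suppress=True)
s=load("scene14.npz")
q=lambda p:(np.asarray(p)-[220,160]+.5)*5-.5
def circ(X,z,r,n=90):
    a=np.linspace(0,2*np.pi,n,endpoint=False);return q(np.array([proj(s,[X[0]+r*np.cos(t),X[1]+r*np.sin(t),z]) for t in a]))
X=(.461,.0243)
for nm,z,r in(('knobtop',.149,.011),('collartop',.113,.025),('plate',.093,.053),('skirt',.081,.053),('foot',0,.045)):
    p=circ(X,z,r);print(nm,p.min(0),p.max(0))
b=cv2.GaussianBlur(s["image"],(3,3),0).astype(int)
m=((b[:,:,2]-b[:,:,0])>35).astype(np.uint8)*255
c=max(cv2.findContours(m[200:290,250:320].copy(),0,cv2.CHAIN_APPROX_NONE)[0],key=cv2.contourArea)
x,y,w,h=cv2.boundingRect(c);print('seen blue',q([x+250-.5,y+200-.5]),q([x+w+249.5,y+h+199.5]))
im=cv2.imread("pics/s14.png")[280:500,180:440];cv2.imwrite("pics/s14b.png",cv2.resize(im,None,fx=2.5,fy=2.5))
```

```text
knobtop [276.9 290.3] [325.3 327. ]
collartop [250.4 317.9] [357.7 400.8]
plate [193.3 300.7] [417.7 476.1]
skirt [195.2 316.6] [417.8 491.6]
foot [223.  430.2] [402.3 576.3]
seen blue [204.5 309.5] [419.5 479.5]
```

View pics/s14b.png

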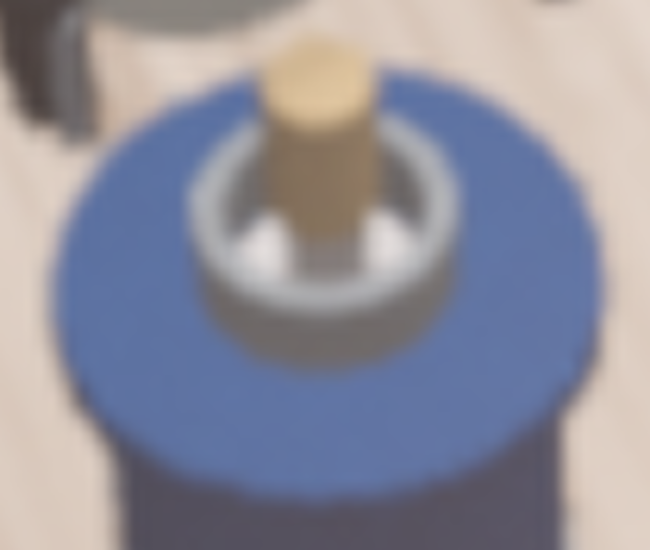

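The lids are level and seated: knob, collar and plate all show the same offset from prediction. Next I lower onto the collar.

servo_tool:
  rows:
    - [[0, 0, 1, 0, 0, 0], [0, 0, 1, 0, 0, 0], [0, 0, 0.3, 0, 0, 0], [0, 0, 0, 0, 0, 0]]

```text
clock: 21.15
position: [0.4607, 0.0241, 0.0954]
tool_rot: [-3.141, 0.0, 1.57]
force: [-0.1, -0.4, 0.2]
grip_width: 0.0851
```

servo_tool:
  rows:
    - [[0, 0, 0, 0, 0, 0], [0, 0, 0, 0, 0, 0], [0, 0, 0, 0, 0, 0], [0, 0, 0, 0, 0, 0], [0, 0, 0, 0, 0, 0]]
  grip: -1
  squeeze: 40

```text
clock: 21.78
position: [0.4613, 0.0243, 0.0959]
tool_rot: [3.141, -0.0, 1.57]
force: [2.2, 0.2, 2.2]
grip_width: 0.0205
```

Run:
```python
from h import *
from workcell import bot
for n in("scene",):
    f=bot.grab_frame(n);np.savez(n+"15.npz",**f)
    crop(f,220,160,130,120,5,"pics/s15.png")
s=bot.observe();print(s["position"],s["tool_rot"],s["grip_width"],s["force"],s["moment"])
```

```text
[0.46123983 0.02428333 0.09585167] [ 3.14079832e+00 -2.52506070e-05  1.57025815e+00] 0.020775768379750783 [3.09944845 0.46233347 2.03985463] [ 0.02988208 -0.6026071   0.03396503]
```

View pics/s15.png

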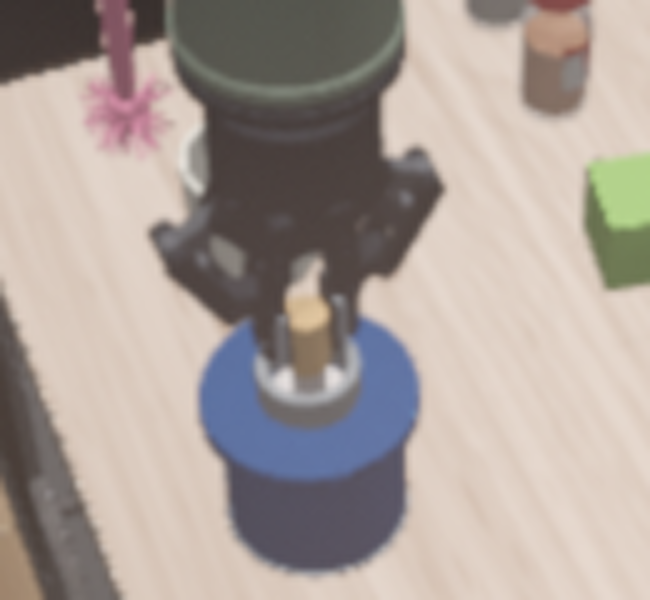

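Run:
```python
from h import *
np.set_printoptions(precision=4,suppress=True)
g=lambda x,y,k,ox,oy:((x+.5)/k-.5+ox,(y+.5)/k-.5+oy)
def yp(f,p,y):
    c,d=ray(f,*p);return c+d*(y-c[1])/d[1]
s=load("scene14.npz")
for p in((208,330),(402,272)):
    for y in(.0243,.0133):print(p,yp(s,g(*p,5,220,160),y))
s=load("scene15.npz")
for p in((270,360),(280,365),(342,340)):
    for y in(.0243,.0133):print(p,yp(s,g(*p,5,220,160),y))
im=cv2.imread("pics/s15.png")[260:440,200:420];cv2.imwrite("pics/s15b.png",cv2.resize(im,None,fx=3,fy=3))
im=cv2.imread("pics/s14.png")[120:360,100:480];cv2.imwrite("pics/s14c.png",cv2.resize(im,None,fx=2,fy=2))
```

```text
(208, 330) [0.4167 0.0243 0.154 ]
(208, 330) [0.414  0.0133 0.1674]
(402, 272) [0.5106 0.0243 0.1526]
(402, 272) [0.5063 0.0133 0.166 ]
(270, 360) [0.4444 0.0243 0.1198]
(270, 360) [0.4412 0.0133 0.1337]
(280, 365) [0.4491 0.0243 0.114 ]
(280, 365) [0.4457 0.0133 0.128 ]
(342, 340) [0.4801 0.0243 0.1178]
(342, 340) [0.4762 0.0133 0.1318]
```

View pics/s15b.png

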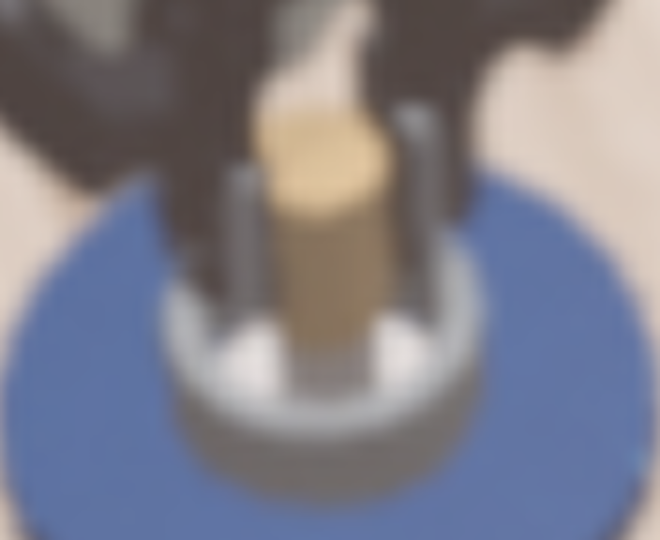

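View pics/s14c.png

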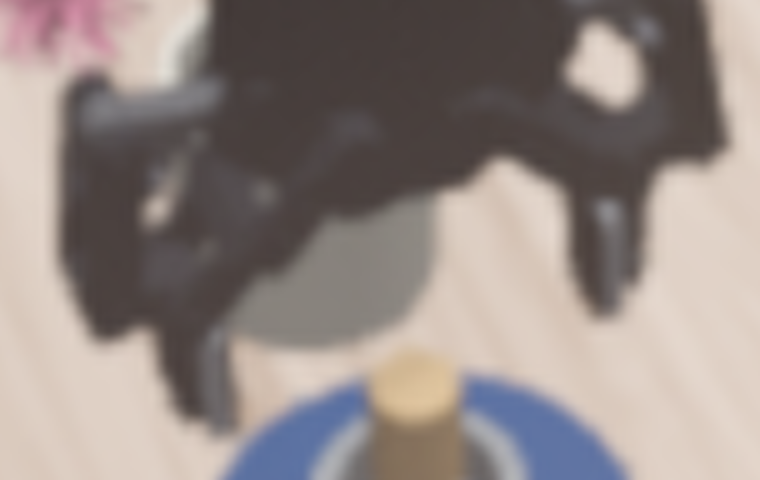

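Run:
```python
from h import *
np.set_printoptions(precision=4,suppress=True)
g=lambda x,y,k,ox,oy:((x+.5)/k-.5+ox,(y+.5)/k-.5+oy)
def yp(f,p,y):
    c,d=ray(f,*p);return c+d*(y-c[1])/d[1]
def xp(f,p,x):
    c,d=ray(f,*p);return c+d*(x-c[0])/d[0]
for fn,pts,y0,z0,k,o in(("scene8.npz",((217,305),(367,257)),-.2217,.2124,3,(230,190)),("scene9.npz",((225,380),(430,297)),-.2226,.0549,5,(260,260)),("scene14.npz",((212,332),(402,275)),.0243,.1187,5,(220,160)),("scene1.npz",((150,252),(265,230)),.202,.3045,2.8,(190,20))):
    s=load(fn)
    for p in pts:
        for dy in(-.011,0,.011):
            X=yp(s,g(*p,k,*o),y0+dy);print(fn,dy,X,'dz',X[2]-z0)
# brush grasp: where tips in s3
s=load("scene3.npz")
im=cv2.resize(s["image"][60:180,220:320,::-1],None,fx=6,fy=5.8,interpolation=cv2.INTER_CUBIC)[:600];cv2.imwrite("pics/s3b.png",im)
```

```text
scene8.npz -0.011 [ 0.4109 -0.2327  0.2629] dz 0.05047113967617947
scene8.npz 0 [ 0.4153 -0.2217  0.2439] dz 0.031542903336793465
scene8.npz 0.011 [ 0.4198 -0.2107  0.225 ] dz 0.012614666997407237
scene8.npz -0.011 [ 0.5079 -0.2327  0.2561] dz 0.043715312545849844
scene8.npz 0 [ 0.5149 -0.2217  0.237 ] dz 0.024602086042942922
scene8.npz 0.011 [ 0.522  -0.2107  0.2179] dz 0.00548885954003589
scene9.npz -0.011 [ 0.4154 -0.2336  0.0984] dz 0.04347717459106155
scene9.npz 0 [ 0.4199 -0.2226  0.0749] dz 0.019992097961888562
scene9.npz 0.011 [ 0.4244 -0.2116  0.0514] dz -0.003492978667284534
scene9.npz -0.011 [ 0.5058 -0.2336  0.101 ] dz 0.04606667080944366
scene9.npz 0 [ 0.5128 -0.2226  0.0776] dz 0.022652659785897873
scene9.npz 0.011 [ 0.5199 -0.2116  0.0541] dz -0.0007613512376479156
scene14.npz -0.011 [0.4157 0.0133 0.1652] dz 0.04652949734584602
scene14.npz 0 [0.4185 0.0243 0.1518] dz 0.033131880039457245
scene14.npz 0.011 [0.4213 0.0353 0.1384] dz 0.01973426273306836
scene14.npz -0.011 [0.5063 0.0133 0.1639] dz 0.045241027348805335
scene14.npz 0 [0.5106 0.0243 0.1505] dz 0.03182152838411215
scene14.npz 0.011 [0.515  0.0353 0.1371] dz 0.018402029419418847
scene1.npz -0.011 [0.4468 0.191  0.3485] dz 0.04403181536255785
scene1.npz 0 [0.4494 0.202  0.3405] dz 0.03596128779791574
scene1.npz 0.011 [0.4521 0.213  0.3324] dz 0.027890760233273748
scene1.npz -0.011 [0.542 0.191 0.344] dz 0.03951556736022288
scene1.npz 0 [0.5459 0.202  0.3359] dz 0.03138485373654898
scene1.npz 0.011 [0.5498 0.213  0.3278] dz 0.0232541401128753
```

View pics/s3b.png

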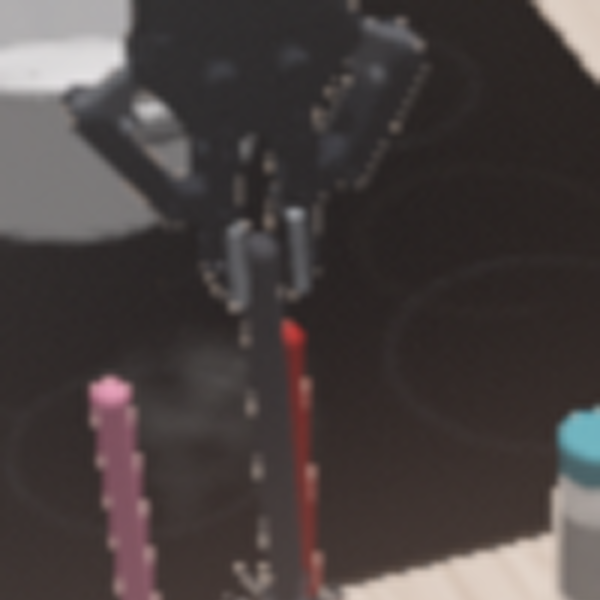

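The fingers closed on the knob above the collar (width 0.0205). The images show the real fingertips sit about 16–19 mm behind the TCP when nearly shut, so I need to go about 15 mm lower. I'll reopen and descend.

servo_tool:
  rows:
    - [[0, 0, 0, 0, 0, 0], [0, 0, 0, 0, 0, 0], [0, 0, 0, 0, 0, 0], [0, 0, 0, 0, 0, 0]]
  grip: 1

```text
clock: 22.32
position: [0.4608, 0.0242, 0.0957]
tool_rot: [-3.141, 0.0, 1.57]
force: [0.7, 0.5, -0.8]
grip_width: 0.0854
```

servo_tool:
  rows:
    - [[0, 0, 0.5, 0, 0, 0], [0, 0, 0.5, 0, 0, 0], [0, 0, 0.4, 0, 0, 0], [0, 0, 0, 0, 0, 0], [0, 0, 0, 0, 0, 0]]

```text
clock: 22.95
position: [0.4608, 0.0242, 0.0817]
tool_rot: [-3.142, 0.0, 1.57]
force: [-0.2, 0.1, -0.9]
grip_width: 0.0854
```

Run:
```python
from h import *
from workcell import bot
for n in("scene",):
    f=bot.grab_frame(n);np.savez(n+"16.npz",**f)
    crop(f,220,160,130,120,5,"pics/s16.png")
s=bot.observe();print(s["position"],s["tool_rot"],s["grip_width"],s["force"],s["moment"])
```

```text
[0.46089796 0.02424395 0.08178454] [3.14143754e+00 5.94200788e-06 1.57014622e+00] 0.08555514906042379 [-0.19826969 -0.53700248 -0.67258689] [ 0.05275239 -0.01982982 -0.00744624]
```

View pics/s16.png

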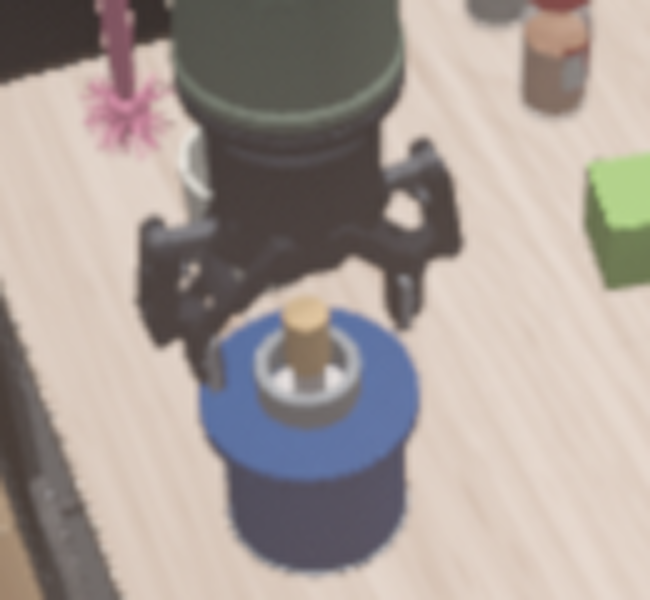

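servo_tool:
  rows:
    - [[0, 0, 0.2, 0, 0, 0], [0, 0, 0, 0, 0, 0]]

```text
clock: 23.25
position: [0.4608, 0.0243, 0.0796]
tool_rot: [-3.141, 0.0, 1.57]
force: [0.2, -0.7, 0.2]
grip_width: 0.0856
```

servo_tool:
  rows:
    - [[0, 0, 0, 0, 0, 0], [0, 0, 0, 0, 0, 0], [0, 0, 0, 0, 0, 0], [0, 0, 0, 0, 0, 0], [0, 0, 0, 0, 0, 0]]
  grip: -1
  squeeze: 40

```text
clock: 23.88
position: [0.4609, 0.0243, 0.0802]
tool_rot: [3.141, -0.001, 1.57]
force: [-4.9, -0.1, 18.5]
grip_width: 0.0475
```

Run:
```python
from h import *
from workcell import bot
for n in("scene",):
    f=bot.grab_frame(n);np.savez(n+"17.npz",**f)
    crop(f,220,160,130,120,5,"pics/s17.png")
s=bot.observe();print(s["position"],s["tool_rot"],s["grip_width"],s["force"],s["moment"])
```

```text
[0.46091538 0.0242566  0.08025523] [ 3.14126522e+00 -5.46437347e-04  1.56993151e+00] 0.04686421592295386 [-5.11674702 -0.18041511 18.97784218] [-0.02071457  1.02047383 -0.0245574 ]
```

View pics/s17.png

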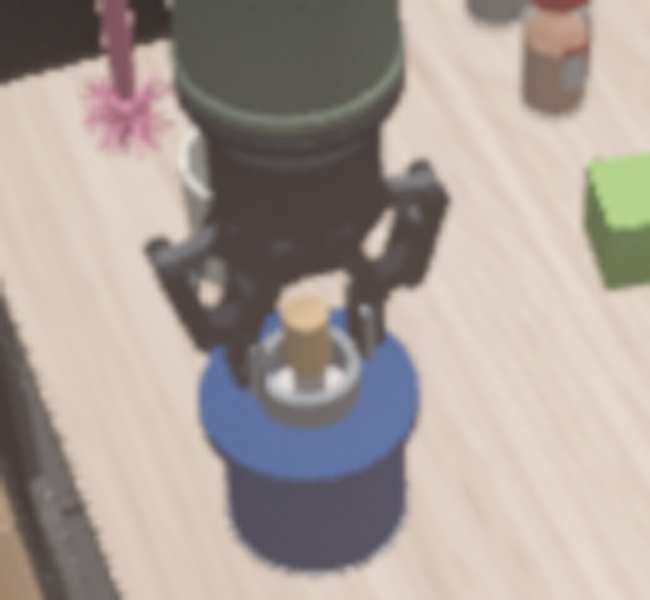

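Width is 0.047, so the fingers hold the collar from outside. I'll lift gently and check.

servo_tool:
  rows:
    - [[0, 0, -0.3, 0, 0, 0], [0, 0, -0.5, 0, 0, 0], [0, 0, -0.7, 0, 0, 0], [0, 0, -0.5, 0, 0, 0], [0, 0, 0, 0, 0, 0]]
  squeeze: 50

```text
clock: 24.55
position: [0.4611, 0.0244, 0.1001]
tool_rot: [3.141, -0.0, 1.57]
force: [0.7, 0.2, -1.8]
grip_width: 0.0462
```

Run:
```python
from h import *
from workcell import bot
for n in("scene",):
    f=bot.grab_frame(n);np.savez(n+"18.npz",**f)
    crop(f,220,160,130,120,5,"pics/s18.png")
s=bot.observe();print(s["position"],s["tool_rot"],s["grip_width"],s["force"],s["moment"])
```

```text
[0.4609273  0.02435736 0.09985519] [ 3.14121683e+00 -1.21385623e-04  1.57037575e+00] 0.046326445527874814 [ 0.53650037  0.51266291 -1.10286789] [ 0.01715901 -0.02980419  0.04159549]
```

View pics/s18.png

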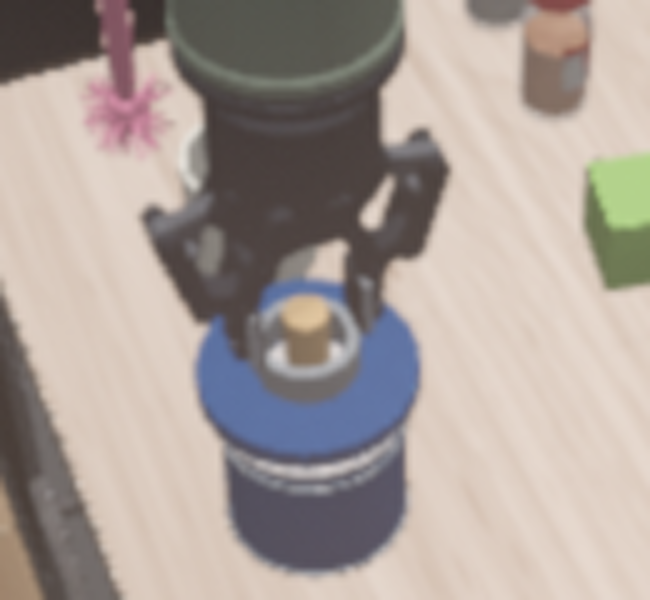

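The outer lid rises alone (load 1.5 N). The white inner flange stays on the rim and the knob hasn't moved, at (305,310). I'll lift it clear.

servo_tool:
  rows:
    - [[0, 0, -1, 0, 0, 0], [0, 0, -1.5, 0, 0, 0], [0, 0, -1.5, 0, 0, 0], [0, 0, -1.5, 0, 0, 0], [0, 0, -1.3, 0, 0, 0]]

```text
clock: 25.22
position: [0.4609, 0.0243, 0.1689]
tool_rot: [3.141, -0.0, 1.57]
force: [0.0, 0.9, -2.5]
grip_width: 0.0462
```

servo_tool:
  rows:
    - [[0, 0, -1, 0, 0, 0], [0, 0, -0.7, 0, 0, 0], [0, 0, 0, 0, 0, 0], [0, 0, 0, 0, 0, 0], [0, 0, 0, 0, 0, 0]]

```text
clock: 25.85
position: [0.4607, 0.0241, 0.1844]
tool_rot: [-3.141, 0.0, 1.57]
force: [-0.8, 0.4, -1.8]
grip_width: 0.046
```

Run:
```python
from h import *
from workcell import bot
for n in("scene","top"):
    f=bot.grab_frame(n);np.savez(n+"19.npz",**f)
    if n=="scene":crop(f,200,90,160,200,3,"pics/s19.png")
    else: crop(f,180,100,300,200,2.6,"pics/t19.png")
s=bot.observe();print(s["clock"],s["position"],s["tool_rot"],s["grip_width"],s["force"],s["moment"])
```

```text
25.95 [0.46069114 0.02416321 0.18445443] [-3.14109827e+00  2.77769772e-04  1.57004667e+00] 0.04632212429934428 [ 0.04082922  0.19408939 -1.77127941] [-0.03144781  0.00450717 -0.01066683]
```

View pics/s19.png

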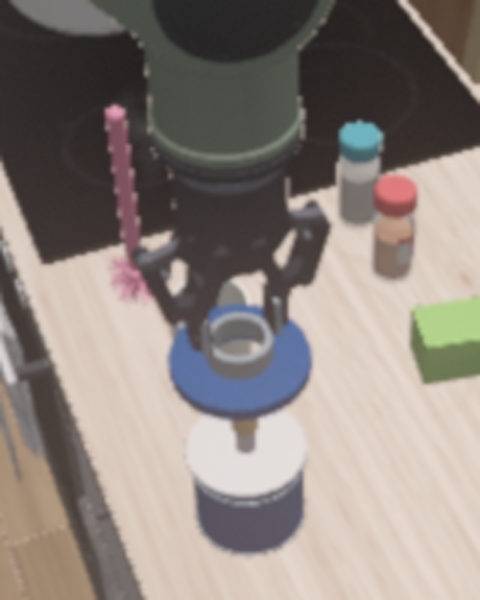

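View pics/t19.png

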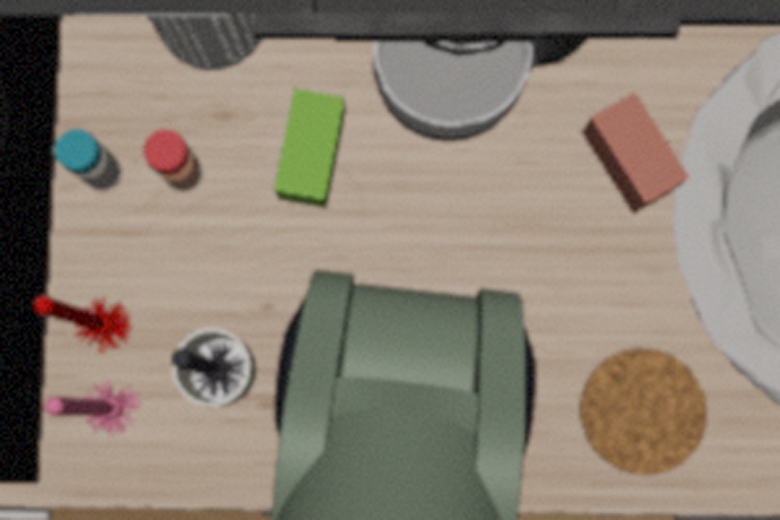

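The outer lid is level and has risen 104 mm, where 68 mm is needed. The inner lid sits flat on the tin, the brush stands in its cup, and the bystanders haven't moved. I'll hand it in.

Run:
```python
from workcell import bot
s=bot.observe();print(s["clock"],s["grip_width"],abs(s["qd"]).max());print(bot.job_done())
```

```text
25.95 0.04632212429934428 0.0016225268391194265
the job is handed in; nothing more can be done
None
```

I finished every step of the job and handed it in at 26.0 s of the 61 s allowed; no verdict is reported.

**What I did**
- **Scrubbing:** I pushed the brush to the tin's floor, where it made contact at about 11 N. I then pulled it up 64 mm and pushed it down to contact again.
- **Brush:** I stood it head down in the white cup and let go.
- **Lids:** I carried the nested pair by the knob, lowered it into the tin's mouth without dropping it, and let go. Then I lifted the outer lid alone by its collar.

**Last checks**
- **Outer lid:** it is level, held with a finger opening of 46 mm and a load of about 1.8 N. It has risen about 104 mm, against the 68 mm needed to clear the knob.
- **Inner lid and tin:** in the scene picture the inner lid's flange sits flat on the tin's rim.
- **Brush and bystanders:** the brush stands in its cup, and I saw no bystander moved.

**What went wrong or disagreed**
- **First try at the collar missed:** the fingers closed on the knob above the collar. The real fingertips sit roughly 15–20 mm behind the reported tool point when nearly shut, farther when open. I reopened, went 16 mm lower and gripped the collar. The inner lid was already seated and stayed so.
- **Cameras:** the two views disagreed by a few millimetres in places. In the lid-seating picture, the lid relative to the tin's foot was off by under 2 pixels, about 4 mm if sideways. I relied on the contact height and the level look of the lid rather than a direct centring measurement.

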